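Sort the capped hair rollers: keep one, bin two

ROBOT

A 6-joint arm with a two-finger parallel gripper is mounted at the origin on the work surface. World frame = base frame: x ahead of the robot, y to its left, z up, the work surface at z = 0. Lengths are in mm, angles in rad, forces in N, time in s.
With the tool pointing down it reaches from about 350 to 975 mm from the base axis. Payload 7.1 kg.
Tool frame: the origin (TCP) lies midway between the tips of the shut fingers; the grasp point (between the pads) lies 19 mm behind it; z points along the fingers, y is the line along which they close (so a half turn about z gives the same grasp; the last joint's range is limited). The gripper opens to 88 mm and grips with 3 to 60 N. Pads are 20 mm wide; open, the fingers measure 115 mm over their backs; the gripper's body (75 mm by 178 mm) begins 61 mm behind the grasp point.
Start: joints at [-1.274, 0.423, 1.63, -0, 1.089, -0.019], TCP at [194.128, -594.07, 188.275] pointing down, gripper open.
Joint ranges: [-3, 3], [-0.9, 2.11], [0.09, 2.58], [-1.31, 4.45], [0.11, 2.69], [-2.54, 2.54]. Speed limits (rad/s): [2.39, 2.39, 3.01, 3.14, 3.14, 3.14].

INTERFACE

Orientations are given as a rotation vector (axis times angle).
In Python, from workcell import get_obs, get_image, camera_params, close_job gives the robot as it stands.
- The arm moves only by the shell command python3 -m creep 'ROWS' [OPENING]. ROWS is a JSON object of lists of equal length, an entry for each row: "delta_pos": the shift along the tool's x, y, z in m, a list of three; "twist": the turn, a rotation vector about the tool's x, y, z in degrees, a list of three. A call has 1 to 20 rows; each row shifts and turns the commanded pose from where the row before left it, along the tool's axes as they then stand; what a row does not reach is not made up. A row lasts 1/12 s, in which the tool goes at most 41.7 mm and 7.16 degrees, less where a joint would pass 70% of its speed; a pose out of reach is approached as far as the arm can. A call with a gripper value outside its range is refused whole. OPENING is the opening, from 0 (shut) to 1 (fully open), set as the call begins (- or left out, the last holds). The fingers move at their own pace and stop on an object; the grip force is fixed at half the most. Time passes only in rows, so rows that do not move let the fingers close. It gives the time, the measured TCP pose, the force, the opening and the grip force at its end, in the units of the state.
- get_obs(): the state, without advancing time (a new reading comes with each control period).
- get_image(name): name is "side" or "top"; returns (picture, depth): 400x640x3 uint8, red, green, blue; 400x640 float32, mm along the optical axis (not along the pixel's ray), 0 where there is no reading.
- camera_params(name): a dict with "camera_matrix" (3x3 intrinsics, pixels), "k1" (the pictures are not rectified: a ray, as slopes to the right and down, at radius r is drawn at 1 + k1 r^2 times it, then the intrinsics apply), "extrinsics" (4x4, takes a point from camera to world coordinates). Camera axes: x right, y down, z forward; pixel columns grow to the right and rows downward; lengths in mm; the calibration is good to about 2 mm. A picture is of the moment at which its call begins. camera_params takes no time and is no camera call.
- close_job(): hands the job in; it is judged then, once.
The state is a dict: "t": time; "qpos": joint angles; "qvel": joint speeds; "joint_torque": joint torques, N m; "ee_pos": TCP position; "orientation": TCP orientation; "ft_force": force on the tool from outside, world axes, zero at the start; "moment": the same for the moment, N m; "width": finger opening in mm; "grasp_force": force on a finger pad.
Only numpy, scipy, OpenCV 4.12 (cv2) and the standard library are available. Lean on these libraries where they do the work, as an engineer would, in place of code of your own. Each camera call takes 0.05 s, during which the arm holds its last target. There are 200 camera calls.

TASK

Sort the three standing hair rollers by the colour of their end caps: swing the blue bin's bucket out until it rests on its stop, put both red-capped rollers in it and leave it out. Lay the green-capped roller on its side in the two notches of the green soap tray, centred; the tray is cracked, so set it down gently, without dropping or pressing. Leave the other things on the ledge where they stand.

Things in the scene. Friction and masses are not known exactly. Their poses are not given: they have to be found in the camera images.
- roller_green: hard silicone hair roller, pink with ribs, a plain cylinder 40 mm in diameter and 110 mm long, about 80 g, standing upright at the start on a thin (4 mm) grey mat, its GREEN end cap (top 20 mm) uppermost. Origin at the centre of the end without the cap, z along the roller towards the cap
- roller_red_a: hard silicone hair roller, pink with ribs, a plain cylinder 40 mm in diameter and 110 mm long, about 80 g, standing upright at the start on a thin (4 mm) grey mat, its RED end cap (top 20 mm) uppermost. Origin at the centre of the end without the cap, z along the roller towards the cap
- roller_red_b: hard silicone hair roller, pink with ribs, a plain cylinder 40 mm in diameter and 110 mm long, about 80 g, standing upright at the start on a thin (4 mm) grey mat, its RED end cap (top 20 mm) uppermost. Origin at the centre of the end without the cap, z along the roller towards the cap
- roller_green_center (a point): middle of that roller's axis, 55 mm from either end; axes as the roller's
- roller_red_a_center (a point): middle of that roller's axis, 55 mm from either end; axes as the roller's
- roller_red_b_center (a point): middle of that roller's axis, 55 mm from either end; axes as the roller's
- tray: cracked green ceramic soap tray, fixed, 150 (x) x 110 (y) mm, floor 8 mm, rim 16 mm high. Two ridges 10 mm thick cross it at x = +36 and -36 mm, each with a 90 degree V notch (apex 20 mm, tops about 38 mm above the ledge, 50 mm wide in y); together they cradle one roller lying along the tray's x. Origin at the centre of its underside
- tray_nest (a point): where the middle of the axis of a roller lying centred in both notches comes to rest, 48 mm above the ledge; axes as the tray's
- bin: fixed housing of the blue plastic tilt-out waste bin, 150 (x) x 200 (y) x 206 mm high, front towards its -x, open in front; its hood covers only the rear part of the top, from x = +6 to +78 mm. Origin at the centre of its underside
- bucket (a joint): tilt of the bin's bucket, rad: 0 shut, 0.70 swung fully out on its stop. Gravity draws it shut below about 0.3 and, past the balance point, out against the stop; there it stays
- bucket_hinge (a point): middle of the hinge line, at the lower edge of the bucket's front panel, 14 mm above the ledge; axes are the bucket's: y along the hinge, z up the front panel, x backwards into the bin when shut. The top swings towards -x (out of the housing)
- bucket_lip (a point): middle of the top edge of the bucket's front panel, 185 mm up the panel from the hinge; the panel is 8 mm thick and 186 mm wide. Behind it the top is free for 60 mm when shut, then the hood begins: a finger can reach in behind the panel from above
- bucket_in (a point): centre of the bucket's inner floor; axes are the bucket's. Inside, the bucket is 110 mm (x) by 160 mm (y); side and rear walls are 135 mm high, the front panel 185 mm
- bucket_mouth (a point): centre of the bucket's open mouth, 154 mm above the inner floor along the bucket's z
- pin_box: stainless hair pin box with sliding cover, 70 x 120 x 34 mm, a bystander. Origin at the centre of its underside
- soap: cream bar of soap, 55 x 85 x 26 mm, a bystander. Origin at the centre of its underside
- cream_jar: white cream jar, 68 mm across, 60 mm high, a bystander. Origin at the centre of its underside
- tooth_cup: blue ceramic tooth cup, 72 mm across, 90 mm high, a bystander. Origin at the centre of its underside
- nail_brush: wooden nail brush, 45 x 100 x 28 mm, a bystander. Origin at the centre of its underside
- shampoo: green shampoo bottle, 64 mm across, 190 mm high, a bystander. Origin at the centre of its underside
- lotion: white lotion bottle, 60 mm across, 160 mm high, a bystander. Origin at the centre of its underside

How it is judged:
By the outcome, as a careful person would: the job done as asked, in the order asked, and still so for the second after the job is handed in, with the robot touching nothing.
It also fails if it takes over 72 s, if anything falls off the work surface, if the arm or the gripper's body presses on something with over 40 N, if the wrist force passes 120 N, or if a joint passes its speed limit or range.

## Working session

There is one attempt and no reset: what is moved stays moved. The work goes in short steps, Python scripts to look and compute and a shell command to move; the robot and the scene stay as the last step left them, time stands still between calls to the robot, and variables do not carry over. Pictures are saved under pics/ and viewed, at most 13 in all, crops included, and the job is handed in when it is done.

```bash
mkdir -p pics; ls
cat > h.py <<'E'
import numpy as np, cv2
from workcell import get_obs,get_image,camera_params,close_job
def snap(n,f=None):
    im,d=get_image(n)
    if f: cv2.imwrite('pics/'+f,im[:,:,::-1])
    np.savez('/tmp/%s.npz'%n,im=im,d=d); return im,d
def cloud(n,d):
    p=camera_params(n);K=np.array(p['camera_matrix']);T=np.array(p['extrinsics'])
    v,u=np.mgrid[:400,:640]
    x=(u-K[0,2])/K[0,0];y=(v-K[1,2])/K[1,1];a,b=x.copy(),y.copy()
    for _ in range(8):
        s=1+p['k1']*(a*a+b*b);a,b=x/s,y/s
    P=np.stack([a*d,b*d,d],-1)@T[:3,:3].T+T[:3,3]; P[d<=0]=np.nan
    return P
E
python3 - <<'E'
from h import *
snap('top','top0.png');snap('side','side0.png')
for n in('top','side'):
    p=camera_params(n);print(np.round(p['extrinsics'],2).tolist(),p['k1'])
o=get_obs();print(o)
E
```

```text
pics
[[0.03, -0.98, 0.2, 248.3], [-1.0, -0.03, 0.0, 13.07], [0.0, -0.2, -0.98, 1719.12], [0.0, 0.0, 0.0, 1.0]] -0.021964781346964765
[[-0.74, -0.52, 0.43, -45.36], [-0.68, 0.57, -0.46, 674.88], [-0.01, -0.63, -0.77, 1227.63], [0.0, 0.0, 0.0, 1.0]] -0.06223353343719922
{'t': 0.1, 'qpos': array([-1.27400402e+00,  4.23764604e-01,  1.63058809e+00, -1.15150176e-05,
        1.08861819e+00, -1.90038585e-02]), 'qvel': array([ 0.00177434, -0.00212873, -0.00194927,  0.00121773, -0.00025025,
       -0.00095105]), 'joint_torque': array([ 2.46844511e-04, -5.45614779e+01, -2.74324501e+01,  6.45519909e-02,
        1.88148947e-02, -3.54563849e-05]), 'ee_pos': array([ 193.96796126, -593.56664099,  187.58936818]), 'orientation': array([-3.10116324e+00, -4.93786665e-01,  3.15457727e-04]), 'ft_force': array([ 0.01270139, -0.20610631,  0.44217248]), 'moment': array([ 0.03121446, -0.04264583,  0.0098165 ]), 'grasp_force': 0.0, 'width': 87.77507594396572}
```

View pics/top0.png

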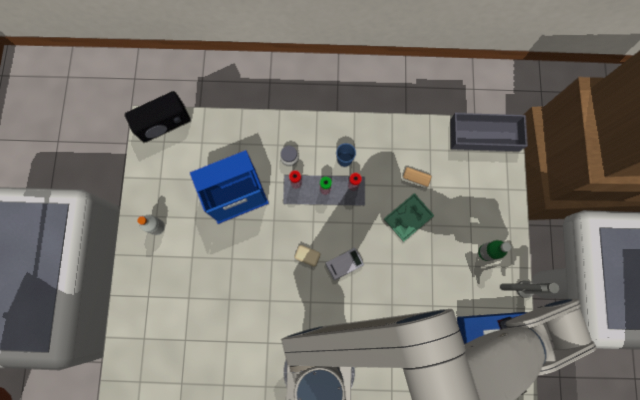

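View pics/side0.png

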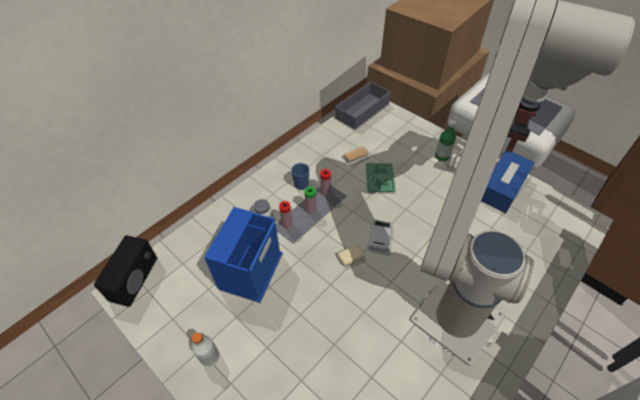

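The top view shows the red caps at (295,177) and (355,179), the green cap at (326,183), the bin at (230,187) with its labelled front facing down-right, and the tray at (409,217). The side view agrees with this. The blue box near the gripper is a different object.

```bash
cat > m.py <<'E'
from h import *
def hsv(n): 
    z=np.load('/tmp/%s.npz'%n); return cv2.cvtColor(z['im'],cv2.COLOR_RGB2HSV),cloud(n,z['d'])
E
python3 - <<'E'
from m import *
for n in('top','side'):
    H,P=hsv(n);h,s,v=[H[...,i] for i in range(3)];Z=P[...,2]
    print(n)
    for c,m in(('red',((h<6)|(h>174))&(s>190)),('green',(h>45)&(h<75)&(s>170))):
        m=m&(Z>85)&(Z<125)
        k,L,st,_=cv2.connectedComponentsWithStats(m.astype(np.uint8))
        for i in range(1,k):
            if st[i,4]<25: continue
            q=P[L==i]; t=q[q[:,2]>110]
            print(c,st[i],q.mean(0).round(1),'top',len(t),t.mean(0).round(1), t.min(0).round(), t.max(0).round())
    # tray
    x,y=P[...,0],P[...,1]
    g=(h>60)&(h<95)&(s>70)&(Z>5)&(Z<45)&(x>350)&(x<750)&(y<-100)&(y>-420)
    q=P[g]; r=cv2.minAreaRect(q[:,:2].astype(np.float32)); print('tray',len(q),r,q[:,2].max())
    b=(h>100)&(h<125)&(s>120)&(y>100)&(y<520)&(x>400)&(x<850)&(Z>10)
    q=P[b]; r=cv2.minAreaRect(q[:,:2].astype(np.float32)); print('bin',len(q),r,q[:,2].max())
    t=q[q[:,2]>200]; print('hood',cv2.minAreaRect(t[:,:2].astype(np.float32)),cv2.boxPoints(cv2.minAreaRect(t[:,:2].astype(np.float32))).round().tolist())
    t=q[(q[:,2]>190)&(q[:,2]<203)]; print('lip?',len(t),cv2.boxPoints(cv2.minAreaRect(t[:,:2].astype(np.float32))).round().tolist())
z=np.load('/tmp/top.npz')['im'][120:260,170:450,::-1]
cv2.imwrite('pics/crop0.png',cv2.resize(z,None,fx=2.8,fy=2.8,interpolation=cv2.INTER_CUBIC))
E
```

```text
top
red [290 171  11  12  92] [656.7 103.6 114.7] top 80 [657.5 104.6 116.7] [641.  85. 110.] [676. 120. 125.]
red [350 173  11  12  97] [ 655.6 -105.3  115.4] top 83 [ 657.1 -105.1  116.9] [ 639. -123.  110.] [674. -88. 124.]
green [320 177  11  12  94] [639.   -3.  115.3] top 86 [639.9  -2.8 116.2] [622. -19. 111.] [659.  15. 123.]
green [488 242  11  16  60] [ 421.5 -568.4  117.8] top 51 [ 421.1 -569.   119.8] [ 399. -589.  111.] [ 450. -559.  125.]
tray 1055 ((544.555419921875, -308.9947509765625), (105.58505249023438, 146.78604125976562), 41.215538024902344) 44.59412637736659
bin 3309 ((609.943359375, 324.2095642089844), (153.88182067871094, 199.0675506591797), 24.523181915283203) 216.88930640305944
hood ((612.1982421875, 324.5513000488281), (149.1256103515625, 197.64437866210938), 24.374784469604492) [[503.0, 384.0], [585.0, 204.0], [721.0, 265.0], [639.0, 445.0]]
lip? 368 [[503.0, 385.0], [585.0, 204.0], [721.0, 266.0], [639.0, 447.0]]
side
red [321 170   9   9  64] [651.9 -99.1 113.6] top 53 [ 653.  -100.5  115.5] [ 635. -120.  110.] [670. -86. 123.]
red [280 202   9  10  62] [652.8 111.2 113.7] top 52 [654.1 110.2 115.4] [637.  92. 111.] [672. 126. 120.]
green [306 188   9   9  42] [631.9   5.6 113.3] top 31 [633.5   4.1 115.8] [619. -13. 110.] [654.  18. 119.]
tray 638 ((489.3387756347656, -243.86627197265625), (101.14667510986328, 324.73052978515625), 41.11614990234375) 44.00643481089719
bin 4719 ((608.109130859375, 325.89984130859375), (154.18072509765625, 204.11056518554688), 24.176328659057617) 212.4479974514852
hood ((610.1024169921875, 326.8124694824219), (149.98342895507812, 202.09353637695312), 24.316814422607422) [[500.0, 388.0], [583.0, 204.0], [720.0, 266.0], [637.0, 450.0]]
lip? 401 [[499.0, 387.0], [583.0, 202.0], [721.0, 265.0], [637.0, 450.0]]
```

View pics/crop0.png

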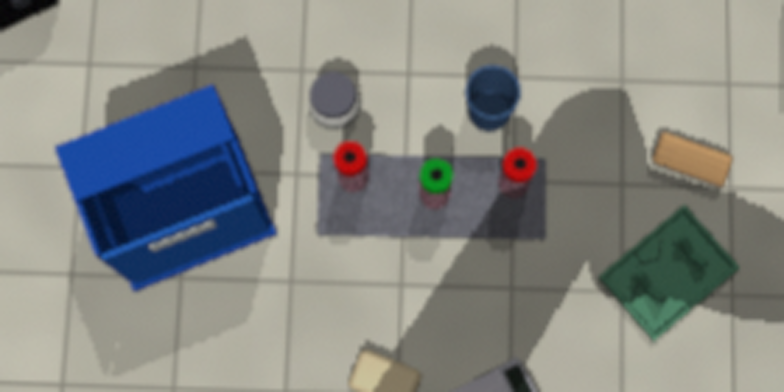

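The crop confirms the layout, with the bin front towards the robot and the hood at the rear. Next I measure the bin's profile in its own frame, and the tray.

Run:
```python
from m import *
th=np.radians(24.3);R=np.array([[np.cos(th),np.sin(th)],[-np.sin(th),np.cos(th)]])
for n in('top','side'):
    H,P=hsv(n);h,s,v=[H[...,i] for i in range(3)]
    b=(h>95)&(h<130)&(s>100)&(P[...,0]>400)&(P[...,1]>100)&(P[...,1]<520)&(P[...,0]<850)&(P[...,2]>5)
    q=P[b];l=(q[:,:2]-[611,325.5])@R.T
    k=abs(l[:,1])<70
    for x in range(-90,85,5):
        z=q[k&(l[:,0]>=x)&(l[:,0]<x+5),2]
        if len(z): print(n,x,len(z),np.percentile(z,[2,50,98]).round())
    e=q[abs(q[:,2]-206)<8]; print('zmax',np.percentile(q[:,2],99))
H,P=hsv('side')
h,s=H[...,0],H[...,1];x,y,Z=P[...,0],P[...,1],P[...,2]
for n in('top','side'):
    H,P=hsv(n);h,s=H[...,0],H[...,1];x,y,Z=P[...,0],P[...,1],P[...,2]
    g=(h>60)&(h<95)&(s>70)&(Z>4)&(Z<45)&(abs(x-544)<110)&(abs(y+309)<110)
    k,L,st,_=cv2.connectedComponentsWithStats(g.astype(np.uint8));i=1+st[1:,4].argmax()
    q=P[L==i];print(n,cv2.minAreaRect(q[:,:2].astype(np.float32)))
    t=q[q[:,2]>30];print('ridges',len(t),cv2.minAreaRect(t[:,:2].astype(np.float32)),t.mean(0))
```

```text
top -80 27 [ 5. 12. 19.]
top -75 471 [  8.  95. 201.]
top -70 93 [ 10. 197. 205.]
top -65 15 [192. 197. 201.]
top -20 29 [15. 21. 28.]
top -15 46 [15. 21. 28.]
top -10 58 [11. 21. 31.]
top -5 49 [14. 21. 30.]
top 0 76 [ 13.  24. 213.]
top 5 116 [ 15. 202. 213.]
top 10 112 [ 16. 203. 212.]
top 15 113 [ 16. 204. 214.]
top 20 121 [ 17. 202. 213.]
top 25 101 [ 17. 203. 211.]
top 30 118 [ 14. 203. 212.]
top 35 116 [ 13. 203. 214.]
top 40 128 [ 14.  70. 212.]
top 45 201 [ 16.  50. 210.]
top 50 60 [200. 207. 212.]
top 55 63 [200. 207. 213.]
top 60 65 [200. 207. 212.]
top 65 60 [201. 208. 213.]
top 70 35 [199. 205. 212.]
top 75 1 [202. 202. 202.]
zmax 213.2669409701701
side -80 165 [  6.  68. 199.]
side -75 600 [ 10. 105. 201.]
side -70 29 [195. 200. 203.]
side -10 2 [24. 24. 24.]
side -5 2 [23. 23. 23.]
side 0 88 [ 17. 204. 210.]
side 5 88 [ 18. 205. 210.]
side 10 90 [ 16. 206. 211.]
side 15 86 [ 16. 205. 210.]
side 20 103 [ 16. 205. 210.]
side 25 82 [ 16. 206. 210.]
side 30 89 [ 16. 205. 211.]
side 35 87 [ 17. 205. 210.]
side 40 315 [ 18.  76. 209.]
side 45 112 [ 22. 202. 209.]
side 50 67 [203. 207. 211.]
side 55 58 [203. 207. 210.]
side 60 66 [203. 207. 210.]
side 65 60 [203. 207. 211.]
side 70 35 [203. 206. 209.]
zmax 209.91177010587438
top ((544.555419921875, -308.9947509765625), (105.58505249023438, 146.78604125976562), 41.215538024902344)
ridges 57 ((546.7197265625, -309.13140869140625), (50.903343200683594, 83.80879211425781), 42.271217346191406) [ 548.24577261 -311.33726557   36.62467801]
side ((544.6932983398438, -307.58038330078125), (101.51899719238281, 155.18797302246094), 41.540828704833984)
ridges 50 ((544.6731567382812, -309.5202941894531), (47.66222381591797, 90.45466613769531), 40.792724609375) [ 541.76980024 -306.38089405   35.43221331]
```

```bash
python3 -m creep '{"delta_pos":[[0,0,-0.028],[0,0,-0.028],[0,0,-0.028],[0,0,-0.028],[0.028,-0.0256,0],[0.028,-0.0256,0],[0.028,-0.0256,0],[0.028,-0.0256,0],[0.028,-0.0256,0],[0.028,-0.0256,0],[0.028,-0.0256,0],[0.028,-0.0256,0],[0.028,-0.0256,0],[0.028,-0.0256,0],[0.028,-0.0256,0],[0.028,-0.0256,0],[0.028,-0.0256,0],[0.028,-0.0256,0],[0.028,-0.0256,0],[0.028,-0.0256,0]],"twist":[[0,0,-2],[0,0,-2],[0,0,-2.2],[0,0,0],[0,0,0],[0,0,0],[0,0,0],[0,0,0],[0,0,0],[0,0,0],[0,0,0],[0,0,0],[0,0,0],[0,0,0],[0,0,0],[0,0,0],[0,0,0],[0,0,0],[0,0,0],[0,0,0]]}' 0
cat >> h.py <<'E'
from scipy.spatial.transform import Rotation as Ro
def to(p,pr=True):
    """vector in tool axes from present TCP to world point p"""
    o=get_obs();R=Ro.from_rotvec(o['orientation']).as_matrix()
    v=R.T@(np.array(p)-o['ee_pos'])
    if pr: print('t %.2f'%o['t'],'tcp',o['ee_pos'].round(1),'q',o['qpos'].round(3),'tool-move',v.round(1),'dist',np.linalg.norm(v).round(1));print('axes',R.T.round(3).tolist(),'F',o['ft_force'].round(1),'w',round(o['width'],1),'g',round(o['grasp_force'],1))
    return v
E
python3 -c "
from h import *
to([581,312,300])"
```

```text
t: 1.77
ee_pos: [434.0, -34.5, 300.2]
orientation: [3.071, 0.661, -0.0]
ft_force: [0.1, -0.6, 1.0]
width: 0.6
grasp_force: 0.0
t 1.77 tcp [434.  -34.5 300.2] q [-0.107  0.004  1.899 -0.     1.239  1.04 ] tool-move [ 2.765e+02 -2.553e+02  2.000e-01] dist 376.4
axes [[0.911, 0.412, -0.0], [0.412, -0.911, 0.0], [0.0, -0.0, -1.0]] F [ 0.1 -0.6  1. ] w 0.6 g 0.0
```

```bash
python3 -m creep '{"delta_pos":[[0.0276,-0.0255,0],[0.0276,-0.0255,0],[0.0276,-0.0255,0],[0.0276,-0.0255,0],[0.0276,-0.0255,0],[0.0276,-0.0255,0],[0.0276,-0.0255,0],[0.0276,-0.0255,0],[0.0276,-0.0255,0],[0.0276,-0.0255,0],[0,0,0],[0,0,0.02],[0,0,0.025],[0,0,0.025],[0,0,0.025],[0,0,0.025],[0,0,0.02],[0,0,0]],"twist":[[0,0,0],[0,0,0],[0,0,0],[0,0,0],[0,0,0],[0,0,0],[0,0,0],[0,0,0],[0,0,0],[0,0,0],[0,0,0],[0,0,0],[0,0,0],[0,0,0],[0,0,0],[0,0,0],[0,0,0],[0,0,0]]}' 0
python3 -c "
from h import *
to([581,312,160])"
```

```text
t: 3.27
ee_pos: [577.4, 307.6, 155.3]
orientation: [3.069, 0.66, -0.013]
ft_force: [-0.9, -0.4, -0.3]
width: 0.7
grasp_force: 0.0
t 3.27 tcp [577.4 307.6 155.3] q [ 0.471  0.506  1.579 -0.     1.066  1.618] tool-move [ 5.1 -2.6 -4.7] dist 7.4
axes [[0.911, 0.411, -0.009], [0.411, -0.912, 0.0], [-0.008, -0.004, -1.0]] F [-0.9 -0.4 -0.3] w 0.7 g 0.0
```

```bash
python3 -m creep '{"delta_pos":[[-0.01,0,0],[-0.008,0,0],[-0.008,0,0],[-0.008,0,0],[-0.008,0,0],[-0.008,0,0],[-0.008,0,0],[-0.008,0,0],[-0.008,0,0],[-0.008,0,0],[-0.008,0,0.001],[-0.008,0,0.001],[-0.008,0,0.001],[-0.006,0,0.002],[0,0,0],[0,0,0],[0,0,0],[0,0,0]],"twist":[[0,0,0],[0,0,0],[0,0,0],[0,0,0],[0,0,0],[0,0,0],[0,0,0],[0,0,0],[0,0,0],[0,0,0],[0,0,0],[0,0,0],[0,0,0],[0,0,0],[0,0,0],[0,0,0],[0,0,0],[0,0,0]]}' 0
cat > bk.py <<'E'
from m import *
# side view / top view front face of bucket: fit label/panel plane in bin frame
th=np.radians(24.3);R=np.array([[np.cos(th),np.sin(th)],[-np.sin(th),np.cos(th)]])
def prof(n):
    snap(n); H,P=hsv(n);h,s=H[...,0],H[...,1]
    b=(h>95)&(h<130)&(s>90)&(P[...,0]>300)&(P[...,1]>80)&(P[...,1]<520)&(P[...,0]<850)&(P[...,2]>5)
    q=P[b];l=(q[:,:2]-[611,325.5])@R.T
    k=(abs(l[:,1])<85)
    for x in range(-210,0,10):
        m=k&(l[:,0]>=x)&(l[:,0]<x+10)
        if m.sum()>3: print(n,x,m.sum(),np.percentile(q[m,2],[5,50,95]).round())
prof('side')
E
python3 bk.py; python3 -c "
from h import *
to([581,312,160])"
```

```text
t: 4.77
ee_pos: [478.9, 263.7, 155.4]
orientation: [-3.071, -0.661, -0.001]
ft_force: [0.1, -0.9, 0.0]
width: 0.2
grasp_force: 0.0
side -140 26 [187. 189. 194.]
side -130 18 [174. 188. 210.]
side -120 7 [143. 154. 309.]
side -110 15 [118. 138. 148.]
side -100 20 [ 87. 115. 151.]
side -90 20 [ 55.  91. 156.]
side -80 46 [  8.  52. 159.]
side -70 72 [ 21.  25. 160.]
side -60 72 [ 24.  28. 149.]
side -50 100 [ 27.  33. 154.]
side -40 102 [ 30.  38. 167.]
side -30 121 [ 35.  44. 174.]
side -20 144 [ 38.  46. 175.]
side -10 263 [ 42. 149. 185.]
t 4.82 tcp [478.9 263.7 155.3] q [0.481 0.351 1.831 0.    0.959 1.628] tool-move [112.9  -2.1  -4.6] dist 113.0
axes [[0.911, 0.411, 0.0], [0.411, -0.911, -0.0], [0.0, 0.0, -1.0]] F [-0.3  0.8 -0.5] w 0.4 g 0.0
```

```bash
python3 -c "
from h import *
im,d=snap('side')
cv2.imwrite('pics/s1.png',cv2.resize(im[150:350,150:400,::-1],None,fx=3,fy=3,interpolation=cv2.INTER_CUBIC))"; python3 bk.py|head -5
```

```text
side -140 28 [186. 190. 193.]
side -130 15 [169. 188. 228.]
side -120 11 [142. 154. 342.]
side -110 16 [117. 138. 150.]
side -100 16 [ 85. 107. 152.]
```

View pics/s1.png

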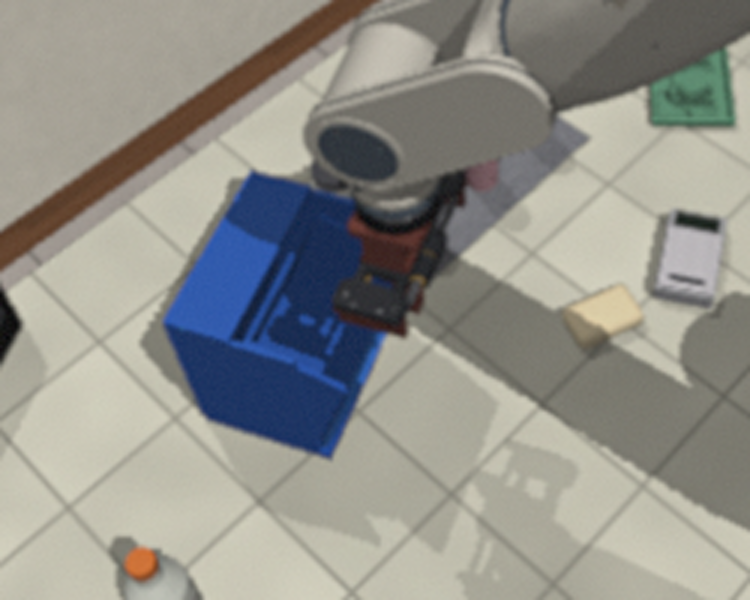

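The side crop shows the gripper over the bucket front at about (375,300), hiding the panel. I can't read the tilt from it, so I fit it from the depth.

```bash
cat > tilt.py <<'E'
from m import *
th=np.radians(24.3);R=np.array([[np.cos(th),np.sin(th)],[-np.sin(th),np.cos(th)]])
def tilt():
  for n in('top','side'):
    snap(n); H,P=hsv(n);h,s=H[...,0],H[...,1]
    b=(h>95)&(h<130)&(s>90)&(P[...,0]>300)&(P[...,1]>80)&(P[...,1]<520)&(P[...,0]<850)&(P[...,2]>5)
    q=P[b];l=np.c_[(q[:,:2]-[611,325.5])@R.T,q[:,2]]
    f=l[(abs(l[:,1])<75)&(l[:,0]>-70)&(l[:,0]<30)&(l[:,2]<100)]
    for _ in range(4):
        c=np.polyfit(f[:,0],f[:,2],1);r=f[:,2]-np.polyval(c,f[:,0]);f=f[abs(r)<max(6,1.5*np.median(abs(r)))]
    print(n,'floor n',len(f),'tilt',np.arctan(c[0]).round(3),c.round(2),'x',f[:,0].min().round(),f[:,0].max().round())
    f=l[(abs(l[:,1])<90)&(l[:,0]<-78)&(l[:,2]>25)]
    if len(f)>20:
        for _ in range(4):
            c=np.polyfit(f[:,2],f[:,0],1);r=f[:,0]-np.polyval(c,f[:,2]);f=f[abs(r)<max(6,1.5*np.median(abs(r)))]
        print(n,'panel n',len(f),'tilt',np.arctan(-c[0]).round(3),'z',f[:,2].min().round(),f[:,2].max().round(),'y',f[:,1].min().round(),f[:,1].max().round(),'xmin',f[:,0].min().round())
tilt()
E
python3 tilt.py
```

```text
top floor n 186 tilt 0.339 [ 0.35 47.12] x -67.0 30.0
top panel n 55 tilt -0.057 z 177.0 525.0 y -89.0 71.0 xmin -131.0
side floor n 687 tilt 0.351 [ 0.37 48.13] x -69.0 30.0
side panel n 72 tilt 0.294 z 53.0 312.0 y -82.0 88.0 xmin -154.0
```

```bash
python3 -c "
from h import *
z=np.load('/tmp/top.npz');im=z['im']
a=cv2.resize(im[130:250,160:300,::-1],None,fx=5,fy=5,interpolation=cv2.INTER_CUBIC)
cv2.imwrite('pics/t1.png',a)
P=cloud('top',z['d'])
for r in range(180,232,4): print(r,[int(P[r,c,2]) if P[r,c,2]==P[r,c,2] else -1 for c in range(196,272,4)])
"
```

```text
180 [204, 211, 205, 208, 206, 211, 206, 209, 84, 517, 539, 54, 54, 52, 176, 203, 5, 0, 8]
184 [210, 208, 209, 210, 214, 16, 124, 180, 523, 537, 542, 532, 48, 50, 43, 77, 124, 2, -6]
188 [210, 217, 196, 84, 169, 183, 527, 533, 534, 539, 548, 550, 56, 48, 36, 169, 204, 4, 5]
192 [0, 163, 187, 79, 526, 534, 534, 536, 538, 541, 553, 556, 532, 34, 33, 36, 14, 4, -3]
196 [4, 525, 529, 532, 538, 540, 542, 539, 544, 545, 544, 564, 572, 30, 26, 315, 153, 73, 2]
200 [533, 541, 535, 534, 543, 541, 541, 541, 539, 540, 539, 573, 582, 519, 313, 307, 313, 23, 1]
204 [-2, 543, 528, 542, 545, 543, 541, 538, 539, 536, 535, 582, 585, 560, 308, 316, 312, 115, 7]
208 [5, 555, 558, 545, 541, 540, 535, 539, 531, 531, 528, 520, 591, 596, 99, 310, 313, 311, 0]
212 [1, 566, 563, 538, 541, 537, 534, 535, 526, 520, 521, 509, 599, 599, 545, 321, 311, 316, 2]
216 [-1, 571, 572, 553, 532, 532, 522, 524, 519, 506, 456, 422, 392, 610, 609, 304, 312, 312, 5]
220 [5, 0, 579, 576, 519, 523, 512, 507, 460, 460, 425, 604, 610, 619, 617, 534, 1, 4, -2]
224 [4, 5, 584, 592, 544, 503, 176, 359, 399, 608, 612, 613, 610, 614, 619, 613, 0, 2, 2]
228 [0, 0, 598, 599, -1, 503, 314, 614, 617, 626, 622, 622, 616, 607, 621, 621, -2, -2, 0]
```

View pics/t1.png

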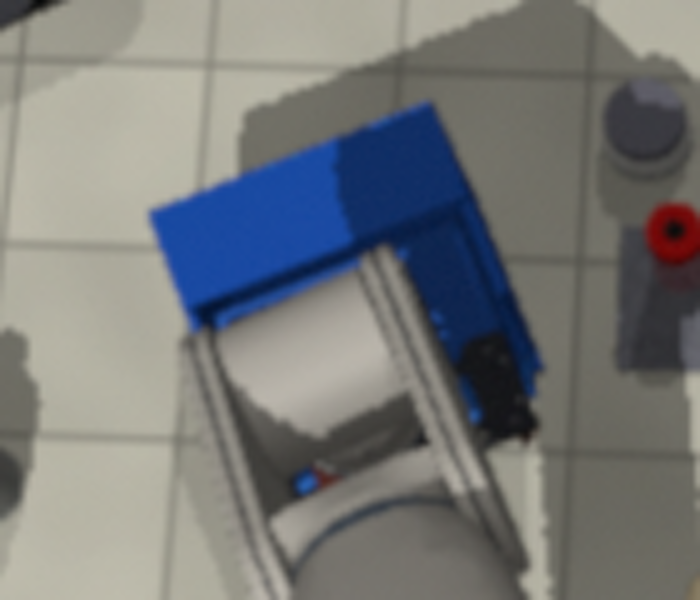

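The top crop shows the arm hiding most of the bucket. A lit blue sliver of the lip at crop (305,483), pixel (221,226), lies well ahead of the housing.

```bash
python3 -c "
from tilt import *
z=np.load('/tmp/top.npz');P=cloud('top',z['d']);H=cv2.cvtColor(z['im'],cv2.COLOR_RGB2HSV)
q=P[223:230,216:226];m=(H[223:230,216:226,1]>110)&(H[223:230,216:226,0]>95)&(H[223:230,216:226,0]<130)&(q[...,2]<260)
q=q[m];print(len(q),np.c_[(q[:,:2]-[611,325.5])@R.T,q[:,2]].round())
H,P=hsv('side');h,s=H[...,0],H[...,1]
b=(h>95)&(h<130)&(s>90)&(P[...,0]>300)&(P[...,1]>80)&(P[...,1]<520)&(P[...,0]<850)&(P[...,2]>5)
q=P[b];l=np.c_[(q[:,:2]-[611,325.5])@R.T,q[:,2]]
l=l[(l[:,0]<-85)];print(l[::4].round().astype(int).tolist())
"
```

```text
top floor n 185 tilt 0.338 [ 0.35 47.8 ] x -67.0 30.0
top panel n 51 tilt -0.058 z 175.0 528.0 y -89.0 72.0 xmin -131.0
side floor n 690 tilt 0.361 [ 0.38 48.84] x -70.0 30.0
side panel n 80 tilt 0.293 z 48.0 312.0 y -83.0 90.0 xmin -154.0
12 [[-119.   69.  167.]
 [-122.   65.  175.]
 [-122.   72.  175.]
 [-126.   67.  187.]
 [-129.   64.  192.]
 [-130.   61.  191.]
 [-128.   72.  184.]
 [-131.   67.  196.]
 [-130.   66.  186.]
 [-132.   63.  186.]
 [-132.   70.  184.]
 [-134.   67.  186.]]
[[-127, 25, 369], [-137, 24, 268], [-154, 56, 312], [-157, 79, 274], [-133, 39, 193], [-124, 32, 172], [-114, 22, 145], [-104, 12, 117], [-92, 0, 85], [-137, 50, 190], [-135, 54, 191], [-128, 54, 181], [-119, 46, 156], [-90, 12, 79], [-136, 64, 190], [-134, 68, 189], [-126, 66, 176], [-116, 57, 149], [-88, 25, 73], [-136, 79, 192], [-133, 81, 187], [-132, 85, 189], [-91, 80, 151], [-134, 89, 190], [-93, 85, 154], [-103, 59, 114], [-139, 92, 192], [-97, 87, 154], [-106, 80, 146], [-132, 94, 186], [-95, 85, 143], [-107, 82, 145], [-127, 92, 174], [-95, 86, 139], [-109, 86, 147], [-87, 86, 128], [-100, 84, 132], [-119, 93, 158], [-97, 86, 127], [-111, 86, 136], [-92, 86, 118], [-107, 87, 128], [-86, 84, 104], [-102, 87, 119], [-87, 86, 103], [-100, 84, 107], [-86, 86, 94], [-103, 91, 114], [-92, 86, 92], [-111, 93, 117], [-105, 95, 109], [-99, 93, 96], [-94, 92, 84], [-94, 93, 81], [-94, 91, 69], [-86, 93, 47]]
```

```bash
python3 -m creep '{"delta_pos":[[0,0,-0.012],[0,0,-0.02],[0,0,-0.03],[0,0,-0.035],[0,0,-0.035],[0,0,-0.03],[0.01,0.035,0],[0.01,0.035,0],[0.01,0.035,0],[0.01,0.035,0],[0.01,0.035,0],[0.01,0.035,0],[0.01,0.035,0]],"twist":[[0,0,0],[0,0,0],[0,0,0],[0,0,0],[0,0,0],[0,0,0],[0,0,0],[0,0,0],[0,0,0],[0,0,0],[0,0,0],[0,0,0],[0,0,0]]}' 0
python3 tilt.py; python3 -c "
from h import *
im,d=snap('side')
cv2.imwrite('pics/s2.png',cv2.resize(im[170:330,180:340,::-1],None,fx=3,fy=3,interpolation=cv2.INTER_CUBIC))
to([655.5,107.5,300])"
```

```text
t: 6.2
ee_pos: [644.0, 67.3, 317.3]
orientation: [-3.071, -0.661, 0.0]
ft_force: [0.5, 0.7, -0.4]
width: 0.3
grasp_force: 0.0
top floor n 437 tilt 0.662 [ 0.78 79.88] x -70.0 24.0
top panel n 935 tilt 0.691 z 31.0 171.0 y -90.0 89.0 xmin -185.0
side floor n 402 tilt 0.691 [ 0.83 84.26] x -70.0 20.0
side panel n 862 tilt 0.698 z 28.0 155.0 y -90.0 90.0 xmin -180.0
t 6.35 tcp [644.   67.  316.5] q [ 0.085  0.347  1.444 -0.     1.352  1.235] tool-move [ 27.1 -32.3  16.5] dist 45.2
axes [[0.913, 0.408, -0.001], [0.408, -0.913, -0.0], [-0.001, -0.0, -1.0]] F [ 1.  -0.1 -0.2] w 0.4 g 0.0
```

View pics/s2.png

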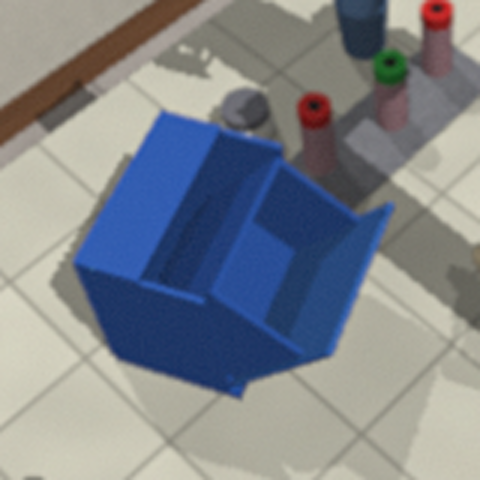

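The bucket is out on its stop: the crop shows it open towards (350,270), and the fit gives 0.69–0.70 rad. Next is the left red roller.

```bash
python3 -m creep '{"delta_pos":[[0.0135,-0.016,0],[0.0135,-0.016,0],[0,0,0.02],[0,0,0.03],[0,0,0.03],[0,0,0.03],[0,0,0.03],[0,0,0.03],[0,0,0.03],[0,0,0.025],[0,0,0.015],[0,0,0.01],[0,0,0],[0,0,0]],"twist":[[0,0,0],[0,0,0],[0,0,0],[0,0,0],[0,0,0],[0,0,0],[0,0,0],[0,0,0],[0,0,0],[0,0,0],[0,0,0],[0,0,0],[0,0,0],[0,0,0]]}' 0.8
python3 -c "
from h import *
to([655.5,107.5,65])"
```

```text
t: 7.52
ee_pos: [654.3, 110.0, 67.6]
orientation: [-3.071, -0.662, 0.0]
ft_force: [0.6, 0.5, 0.0]
width: 70.4
grasp_force: 0.0
t 7.52 tcp [654.3 110.   67.6] q [0.149 0.622 1.609 0.    0.911 1.294] tool-move [0.1 2.8 2.6] dist 3.8
axes [[0.911, 0.412, -0.0], [0.412, -0.911, -0.0], [-0.0, 0.0, -1.0]] F [0.6 0.5 0. ] w 70.4 g 0.0
```

```bash
python3 -m creep '{"delta_pos":[[0,0.0025,0.002],[0,0,0],[0,0,0],[0,0,0],[0,0,0],[0,0,0],[0,0,-0.01],[0,0,-0.02],[0,0,-0.03],[0,0,-0.035],[0,0,-0.035],[0,0,-0.035],[0,0,-0.03],[0,0,-0.02],[0,0,-0.01],[0,0,0]],"twist":[[0,0,0],[0,0,0],[0,0,0],[0,0,0],[0,0,0],[0,0,0],[0,0,0],[0,0,0],[0,0,0],[0,0,0],[0,0,0],[0,0,0],[0,0,0],[0,0,0],[0,0,0],[0,0,0]]}' 0.2
python3 -c "
from h import *
to([507.5,311.6,290])"
```

```text
t: 8.85
ee_pos: [656.7, 107.2, 293.5]
orientation: [3.071, 0.661, 0.007]
ft_force: [0.4, -0.5, -1.3]
width: 39.6
grasp_force: 30.0
t 8.85 tcp [656.7 107.2 293.5] q [0.144 0.389 1.434 0.    1.314 1.291] tool-move [ -51.9 -247.7    2.9] dist 253.1
axes [[0.911, 0.411, 0.005], [0.411, -0.911, 0.001], [0.005, 0.001, -1.0]] F [ 0.4 -0.5 -1.3] w 39.6 g 30.0
```

```bash
python3 -m creep '{"delta_pos":[[-0.0065,-0.02,0],[-0.0065,-0.03,0],[-0.0065,-0.035,0],[-0.0065,-0.035,0],[-0.0065,-0.035,0],[-0.0065,-0.035,0],[-0.0065,-0.032,0],[-0.0065,-0.026,0],[0,0,0],[0,0,0.015],[0,0,0.025],[0,0,0.03],[0,0,0.03],[0,0,0.02],[0,0,0.01],[0,0,0.004],[0,0,0]],"twist":[[0,0,0],[0,0,0],[0,0,0],[0,0,0],[0,0,0],[0,0,0],[0,0,0],[0,0,0],[0,0,0],[0,0,0],[0,0,0],[0,0,0],[0,0,0],[0,0,0],[0,0,0],[0,0,0],[0,0,0]]}' 0.2
python3 -c "
from h import *
to([507.5,311.6,150])"
```

```text
t: 10.27
ee_pos: [505.7, 311.0, 155.1]
orientation: [3.071, 0.66, -0.004]
ft_force: [0.4, 0.3, -1.0]
width: 39.5
grasp_force: 30.0
t 10.27 tcp [505.7 311.  155.1] q [ 0.531  0.418  1.725 -0.     1.001  1.678] tool-move [1.9 0.1 5.1] dist 5.4
axes [[0.912, 0.411, -0.002], [0.411, -0.912, 0.0], [-0.002, -0.001, -1.0]] F [ 0.4  0.3 -1. ] w 39.5 g 30.0
```

```bash
python3 -m creep '{"delta_pos":[[0,0,0.004],[0,0,0],[0,0,0],[0,0,0],[0,0,0],[0,0,-0.015],[0,0,-0.025],[0,0,-0.03],[0,0,-0.03],[0,0,-0.03],[0,0,-0.01],[0,0,0]],"twist":[[0,0,0],[0,0,0],[0,0,0],[0,0,0],[0,0,0],[0,0,0],[0,0,0],[0,0,0],[0,0,0],[0,0,0],[0,0,0],[0,0,0]]}' 0.62
python3 -c "
from h import *
to([655,-102.5,290])"
```

```text
t: 11.27
ee_pos: [507.7, 312.6, 295.8]
orientation: [-3.069, -0.661, -0.01]
ft_force: [0.7, 0.8, -0.2]
width: 54.4
grasp_force: 0.0
t 11.27 tcp [507.7 312.6 295.8] q [0.532 0.274 1.591 0.    1.27  1.679] tool-move [-36.5 438.9   5.2] dist 440.5
axes [[0.911, 0.411, 0.006], [0.411, -0.911, -0.001], [0.006, 0.003, -1.0]] F [ 0.7  0.8 -0.2] w 54.4 g 0.0
```

```bash
python3 -m creep '{"delta_pos":[[-0.0028,0.02,0],[-0.0028,0.03,0],[-0.0028,0.0365,0],[-0.0028,0.0365,0],[-0.0028,0.0365,0],[-0.0028,0.0365,0],[-0.0028,0.0365,0],[-0.0028,0.0365,0],[-0.0028,0.0365,0],[-0.0028,0.0365,0],[-0.0028,0.0365,0],[-0.0028,0.0365,0],[-0.0028,0.024,0],[0,0,0.02],[0,0,0.03],[0,0,0.03],[0,0,0.03],[0,0,0]],"twist":[[0,0,0],[0,0,0],[0,0,0],[0,0,0],[0,0,0],[0,0,0],[0,0,0],[0,0,0],[0,0,0],[0,0,0],[0,0,0],[0,0,0],[0,0,0],[0,0,0],[0,0,0],[0,0,0],[0,0,0],[0,0,0]]}' 0.8
python3 tilt.py; python3 -c "
from h import *
to([655,-102.5,66])"
```

```text
t: 12.77
ee_pos: [648.0, -102.7, 173.6]
orientation: [-3.066, -0.66, 0.02]
ft_force: [0.2, 0.1, -1.3]
width: 70.8
grasp_force: 0.0
top floor n 285 tilt 0.676 [ 0.8  81.16] x -70.0 23.0
top panel n 931 tilt 0.691 z 31.0 169.0 y -90.0 89.0 xmin -185.0
side floor n 316 tilt 0.683 [ 0.81 83.56] x -70.0 20.0
side panel n 833 tilt 0.699 z 30.0 159.0 y -90.0 90.0 xmin -182.0
t 12.87 tcp [ 652.1 -103.2  180.2] q [-0.175  0.485  1.549  0.     1.112  0.972] tool-move [  3.4   0.8 114.2] dist 114.2
axes [[0.911, 0.411, -0.004], [0.411, -0.911, -0.003], [-0.004, 0.001, -1.0]] F [ 0.1 -0.1 -0.2] w 70.4 g 0.0
```

```bash
python3 -m creep '{"delta_pos":[[0.0025,0,0.03],[0,0,0.03],[0,0,0.03],[0,0,0.016],[0,0,0.008],[0,0,0],[0,0,0]],"twist":[[0,0,0],[0,0,0],[0,0,0],[0,0,0],[0,0,0],[0,0,0],[0,0,0]]}' 0.8
python3 -m creep '{"delta_pos":[[0,0,0],[0,0,0],[0,0,0],[0,0,0],[0,0,0],[0,0,-0.01],[0,0,-0.02],[0,0,-0.03],[0,0,-0.035],[0,0,-0.035],[0,0,-0.035],[0,0,-0.03],[0,0,-0.02],[0,0,-0.01],[0,0,0]],"twist":[[0,0,0],[0,0,0],[0,0,0],[0,0,0],[0,0,0],[0,0,0],[0,0,0],[0,0,0],[0,0,0],[0,0,0],[0,0,0],[0,0,0],[0,0,0],[0,0,0],[0,0,0]]}' 0.2
python3 -c "
from h import *
to([532.2,256.9,290])"
```

```text
t: 13.45
ee_pos: [657.2, -102.6, 69.9]
orientation: [3.07, 0.661, 0.003]
ft_force: [-0.3, 0.0, 0.7]
width: 70.4
grasp_force: 0.0
t: 14.7
ee_pos: [657.0, -102.7, 296.5]
orientation: [3.069, 0.661, 0.007]
ft_force: [0.1, -0.7, -1.4]
width: 39.2
grasp_force: 30.0
t 14.70 tcp [ 657.  -102.7  296.5] q [-0.173  0.386  1.432  0.     1.319  0.974] tool-move [  34.1 -379.1    5.6] dist 380.7
axes [[0.911, 0.411, 0.004], [0.411, -0.911, 0.003], [0.005, -0.001, -1.0]] F [ 0.1 -0.7 -1.4] w 39.2 g 30.0
```

```bash
python3 -m creep '{"delta_pos":[[0.003,-0.02,0],[0.003,-0.03,0],[0.003,-0.036,0],[0.003,-0.036,0],[0.003,-0.036,0],[0.003,-0.036,0],[0.003,-0.036,0],[0.003,-0.036,0],[0.003,-0.036,0],[0.003,-0.036,0],[0.002,-0.025,0],[0.002,-0.015,0],[0,0,0]],"twist":[[0,0,0],[0,0,0],[0,0,0],[0,0,0],[0,0,0],[0,0,0],[0,0,0],[0,0,0],[0,0,0],[0,0,0],[0,0,0],[0,0,0],[0,0,0]]}' 0.2
python3 -c "
from tilt import *
z=np.load('/tmp/side.npz');H,P=hsv('side');h,s=H[...,0],H[...,1]
m=((h<12)|(h>165))&(s>60)&(P[...,0]<720)&(P[...,1]>180)&(P[...,1]<470)&(P[...,0]>400)&(P[...,2]<230)
q=P[m];l=np.c_[(q[:,:2]-[611,325.5])@R.T,q[:,2]];print(len(l),l.min(0),l.max(0),l.mean(0))
to([532.2,256.9,290])
im=z['im'];cv2.imwrite('pics/s3.png',cv2.resize(im[170:330,180:340,::-1],None,fx=3,fy=3,interpolation=cv2.INTER_CUBIC))
"
```

```text
t: 15.78
ee_pos: [529.2, 258.4, 291.2]
orientation: [-3.07, -0.666, 0.005]
ft_force: [0.0, -0.7, -0.6]
width: 39.7
grasp_force: 30.0
top floor n 26 tilt 0.673 [ 0.8  81.51] x -70.0 -37.0
top panel n 63 tilt -0.045 z 88.0 456.0 y -90.0 32.0 xmin -140.0
side floor n 319 tilt 0.671 [ 0.79 82.54] x -70.0 20.0
side panel n 873 tilt 0.699 z 32.0 156.0 y -88.0 90.0 xmin -181.0
53 [-89.21170772  29.76401363  65.0156705 ] [-56.91089691  62.69344984 157.74706467] [-71.95385986  50.15180986 137.41402566]
t 15.88 tcp [530.4 255.9 291.6] q [ 0.429  0.27   1.605 -0.     1.269  1.575] tool-move [ 2.  -0.2  1.6] dist 2.6
axes [[0.911, 0.413, -0.003], [0.413, -0.911, 0.0], [-0.002, -0.001, -1.0]] F [-0.1 -0.  -0.6] w 38.9 g 30.0
```

View pics/s3.png

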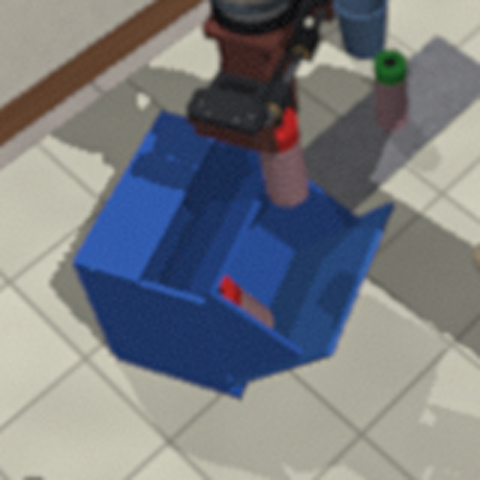

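The first roller stands in the bucket's far-left corner, cap at crop (230,292). The second hangs above the free side, so I lower and release it.

```bash
python3 -m creep '{"delta_pos":[[0,0,0.015],[0,0,0.025],[0,0,0.03],[0,0,0.03],[0,0,0.02],[0,0,0.01],[0,0,0.008],[0,0,0]],"twist":[[0,0,0],[0,0,0],[0,0,0],[0,0,0],[0,0,0],[0,0,0],[0,0,0],[0,0,0]]}' 0.2
python3 -m creep '{"delta_pos":[[0,0,0],[0,0,0],[0,0,0],[0,0,0],[0,0,0],[0,0,-0.015],[0,0,-0.025],[0,0,-0.03],[0,0,-0.03],[0,0,-0.03],[0,0,-0.01],[0,0,0]],"twist":[[0,0,0],[0,0,0],[0,0,0],[0,0,0],[0,0,0],[0,0,0],[0,0,0],[0,0,0],[0,0,0],[0,0,0],[0,0,0],[0,0,0]]}' 0.62
python3 - <<'E'
from h import *
# planar arm model fit from logged q4=0 poses: r,z
D=np.array([[.4238,1.6306,1.0886,np.hypot(193.97,593.57),187.6],[.004,1.899,1.239,np.hypot(434,34.5),300.2],[.506,1.579,1.066,np.hypot(577.4,307.6),155.3],[.351,1.831,.959,np.hypot(478.9,263.7),155.3],[.622,1.609,.911,np.hypot(654.3,110),67.6],[.389,1.434,1.314,np.hypot(656.7,107.2),293.5],[.418,1.725,1.001,np.hypot(505.7,311),155.1],[.274,1.591,1.27,np.hypot(507.7,312.6),295.8],[.347,1.444,1.352,np.hypot(644,67),316.5]])
a=D[:,0];b=a+D[:,1];n=len(D);o=np.ones(n);z=0*o
# r=r0+a2 sin a+a3 sin b+e cos b ; z=z0'+a2 cos a+a3 cos b - e sin b (L absorbed, tool down)
A=np.r_[np.c_[o,z,np.sin(a),np.sin(b),np.cos(b)],np.c_[z,o,np.cos(a),np.cos(b),-np.sin(b)]]
x,res,rk,sv=np.linalg.lstsq(A,np.r_[D[:,3],D[:,4]],rcond=None)
print(x.round(1),np.abs(A@x-np.r_[D[:,3],D[:,4]]).max(),sv)
to([637,1,300])
E
```

```text
t: 16.55
ee_pos: [531.0, 254.9, 153.9]
orientation: [3.071, 0.659, -0.004]
ft_force: [-0.2, -0.0, -1.0]
width: 38.8
grasp_force: 30.0
t: 17.55
ee_pos: [532.9, 256.9, 298.7]
orientation: [-3.07, -0.661, -0.01]
ft_force: [-0.1, 0.8, -0.0]
width: 54.4
grasp_force: 0.0
[ 1.000e-01 -2.740e+01  5.620e+02  4.865e+02  8.020e+01] 2.4244988578991524 [5.17538377 4.22974843 0.34233265 0.33049694 0.31338671]
t 17.55 tcp [532.9 256.9 298.7] q [0.429 0.264 1.598 0.    1.274 1.576] tool-move [-10.5 276.   -1.4] dist 276.2
axes [[0.911, 0.412, 0.006], [0.412, -0.911, -0.0], [0.006, 0.003, -1.0]] F [-0.1  0.8 -0. ] w 54.4 g 0.0
```

```bash
python3 -m creep '{"delta_pos":[[-0.008,0.026,0],[-0.0081,0.0345,0],[-0.0081,0.0345,0],[-0.0081,0.0345,0],[-0.0081,0.0345,0],[-0.0081,0.0345,0],[-0.0081,0.0345,0],[-0.0081,0.0345,0],[-0.0081,0.0345,0],[-0.0081,0.0345,0],[0,0,0],[0,0,0],[0,0,0],[0,0,0],[0,0,0],[0,0,0],[0,0,0]],"twist":[[0,0,0],[0,0,0],[0,0,0],[0,0,0],[0,0,0],[0,0,0],[0,0,0],[0,0,0],[0,0,0],[0,0,0],[0,0,-6.8],[0,0,-6.8],[0,0,-6.8],[0,0,-6.8],[0,0,-6.8],[0,0,-6.8],[0,0,0]]}' 0.8
python3 -c "
from tilt import *
to([598,-83,300])
H,P=hsv('side');h,s=H[...,0],H[...,1]
m=((h<12)|(h>165))&(s>60)&(P[...,0]<720)&(P[...,1]>180)&(P[...,1]<470)&(P[...,0]>400)&(P[...,2]<230)
q=P[m];l=np.c_[(q[:,:2]-[611,325.5])@R.T,q[:,2]];print(len(l),l.min(0),l.max(0))
H,P=hsv('top');h,s=H[...,0],H[...,1]
m=((h<12)|(h>165))&(s>150)&(P[...,1]>180)&(P[...,1]<470)&(P[...,0]>400)&(P[...,2]<230)
q=P[m];l=np.c_[(q[:,:2]-[611,325.5])@R.T,q[:,2]];print(l.round()[::4].tolist())
m=(h>55)&(h<75)&(s>150)&(P[...,2]>85)&(P[...,2]<130)&(abs(P[...,1])<60)
print('green',m.sum(),P[m].mean(0) if m.any() else '')
"
```

```text
t: 18.97
ee_pos: [595.0, -83.8, 292.9]
orientation: [-2.643, -1.694, 0.004]
ft_force: [-0.3, 0.6, -0.6]
width: 70.4
grasp_force: 0.0
top floor n 182 tilt 0.663 [ 0.78 79.58] x -69.0 24.0
top panel n 896 tilt 0.689 z 32.0 164.0 y -90.0 89.0 xmin -182.0
side floor n 126 tilt 0.677 [ 0.8  82.88] x -70.0 21.0
side panel n 841 tilt 0.699 z 29.0 158.0 y -89.0 90.0 xmin -182.0
t 19.07 tcp [595.3 -83.8 293.6] q [-0.16   0.288  1.576  0.     1.279  0.279] tool-move [ 1.9  2.1 -6.4] dist 7.0
axes [[0.425, 0.905, -0.001], [0.905, -0.425, -0.002], [-0.002, 0.0, -1.0]] F [ 0.3 -0.1  0.5] w 70.5 g 0.0
142 [-89.48418117 -37.98834301  59.0005708 ] [-47.1680064   62.1756208  158.21795264]
[[947.0, -310.0, -677.0], [864.0, -499.0, -734.0], [-60.0, -28.0, 149.0], [-63.0, -40.0, 142.0], [-64.0, -27.0, 152.0], [-66.0, -38.0, 137.0], [-67.0, -25.0, 149.0], [-68.0, -37.0, 132.0], [-67.0, -23.0, 139.0], [-60.0, 41.0, 145.0], [-65.0, 47.0, 159.0], [-60.0, 60.0, 142.0], [-69.0, 45.0, 159.0], [-64.0, 63.0, 150.0], [-70.0, 50.0, 156.0], [-64.0, 73.0, 156.0], [-68.0, 61.0, 149.0], [-71.0, 50.0, 140.0], [-67.0, 72.0, 148.0], [-73.0, 59.0, 150.0], [-75.0, 48.0, 139.0], [-75.0, 63.0, 152.0], [-75.0, 53.0, 129.0], [-75.0, 61.0, 127.0]]
green 89 [639.09806837  -1.03479752 114.42024376]
```

Both red rollers are in the bucket. Now I tilt the tool 45° for the green one.

```bash
python3 -m creep '{"delta_pos":[[0,0,0],[0,0,0],[0,0,0],[0,0,0],[0,0,0],[0,0,0],[0,0,0],[0,0,0],[0,0,0]],"twist":[[0,6.43,0],[0,6.43,0],[0,6.43,0],[0,6.43,0],[0,6.43,0],[0,6.43,0],[0,6.42,0],[0,0,0],[0,0,0]]}' 0.8
python3 -c "
from h import *
to([598,-83,152])
to([642.7,13.2,45.6])
"
```

```text
t: 19.82
ee_pos: [595.2, -85.0, 293.3]
orientation: [-2.174, -1.377, -0.894]
ft_force: [1.0, 0.1, 0.2]
width: 70.6
grasp_force: 0.0
t 19.82 tcp [595.2 -85.  293.3] q [-0.575  0.352  1.727  0.809  1.31  -0.454] tool-move [-97.6   2.5 102.2] dist 141.4
axes [[0.305, 0.639, 0.706], [0.905, -0.425, -0.006], [0.296, 0.641, -0.708]] F [1.  0.1 0.2] w 70.6 g 0.0
t 19.82 tcp [595.2 -85.  293.3] q [-0.575  0.352  1.727  0.809  1.31  -0.454] tool-move [-97.6   2.7 252.5] dist 270.7
axes [[0.305, 0.639, 0.706], [0.905, -0.425, -0.006], [0.296, 0.641, -0.708]] F [1.  0.1 0.2] w 70.6 g 0.0
```

```bash
python3 -m creep '{"delta_pos":[[-0.0163,0.0004,0.017],[-0.0163,0.0004,0.017],[-0.0163,0.0004,0.017],[-0.0163,0.0004,0.017],[-0.0163,0.0004,0.017],[-0.0162,0.0004,0.017],[0,0,0.02],[0,0,0.025],[0,0,0.025],[0,0,0.02],[0,0,0.01],[0,0,0],[0,0,0]],"twist":[[0,0,0],[0,0,0],[0,0,0],[0,0,0],[0,0,0],[0,0,0],[0,0,0],[0,0,0],[0,0,0],[0,0,0],[0,0,0],[0,0,0],[0,0,0]]}' 0.8
python3 -c "
from h import *
to([642.7,13.2,45.6])
im,d=snap('side')
cv2.imwrite('pics/s4.png',cv2.resize(im[130:330,240:420,::-1],None,fx=3,fy=3,interpolation=cv2.INTER_CUBIC))
"
```

```text
t: 20.9
ee_pos: [629.7, -17.4, 83.9]
orientation: [-2.169, -1.387, -0.898]
ft_force: [0.1, 0.1, -0.1]
width: 70.1
grasp_force: 0.0
t 20.90 tcp [629.7 -17.4  83.9] q [-0.444  0.656  1.828  1.015  0.982 -0.746] tool-move [-3.5 -1.  50.6] dist 50.7
axes [[0.297, 0.642, 0.707], [0.908, -0.42, 0.0], [0.297, 0.641, -0.708]] F [ 0.1  0.1 -0.1] w 70.1 g 0.0
```

View pics/s4.png

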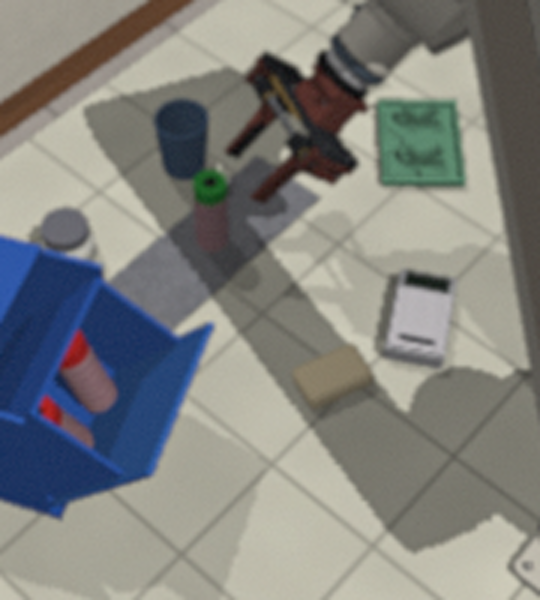

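The crop shows the tilted open fingers lined up on the green roller at (210,205). Both red rollers lie in the bucket, and the cup stands clear.

```bash
python3 -m creep '{"delta_pos":[[-0.002,-0.001,0.015],[-0.0015,0,0.015],[0,0,0.012],[0,0,0.008],[0,0,0],[0,0,0]],"twist":[[0,0,0],[0,0,0],[0,0,0],[0,0,0],[0,0,0],[0,0,0]]}' 0.8
python3 -m creep '{"delta_pos":[[0,0,0],[0,0,0],[0,0,0],[0,0,0],[0,0,0]],"twist":[[0,0,0],[0,0,0],[0,0,0],[0,0,0],[0,0,0]]}' 0.2
python3 -c "
from h import *
to([642.7,13.2,45.6])
"
```

```text
t: 21.45
ee_pos: [641.9, 12.9, 44.8]
orientation: [-2.169, -1.385, -0.897]
ft_force: [0.1, 0.5, 0.8]
width: 70.0
grasp_force: 0.0
t: 21.87
ee_pos: [642.4, 11.8, 45.9]
orientation: [-2.171, -1.385, -0.9]
ft_force: [0.1, 0.1, -0.0]
width: 40.3
grasp_force: 0.1
t 21.87 tcp [642.4  11.8  45.9] q [-0.39   0.723  1.827  1.091  0.921 -0.796] tool-move [ 0.8 -0.3  1.2] dist 1.4
axes [[0.298, 0.641, 0.707], [0.907, -0.422, 0.001], [0.299, 0.641, -0.707]] F [ 0.1  0.1 -0. ] w 40.3 g 0.1
```

```bash
python3 -m creep '{"delta_pos":[[0,0,0],[0,0,0],[0,0,0],[0.003,0,-0.003],[0.01,0,-0.01],[0.02,0,-0.02],[0.025,0,-0.025],[0.025,0,-0.025],[0.025,0,-0.025],[0.025,0,-0.025],[0.025,0,-0.025],[0.015,0,-0.015],[0,0,0]],"twist":[[0,0,0],[0,0,0],[0,0,0],[0,0,0],[0,0,0],[0,0,0],[0,0,0],[0,0,0],[0,0,0],[0,0,0],[0,0,0],[0,0,0],[0,0,0]]}' 0.2
python3 -c "
from h import *
to([545,-308.8,250])
"
```

```text
t: 22.95
ee_pos: [644.1, 11.6, 295.9]
orientation: [-2.171, -1.391, -0.907]
ft_force: [0.8, 0.1, -0.2]
width: 35.9
grasp_force: 29.3
t 22.95 tcp [644.1  11.6 295.9] q [-0.389  0.348  1.729  0.867  1.185 -0.353] tool-move [-267.6   44.6 -202.5] dist 338.5
axes [[0.292, 0.643, 0.708], [0.907, -0.421, 0.009], [0.303, 0.639, -0.706]] F [ 0.8  0.1 -0.2] w 35.9 g 29.3
```

```bash
cat > gr.py <<'E'
from h import *
def gr():
    o=get_obs();Rt=Ro.from_rotvec(o['orientation']).as_matrix()
    for n in('side','top'):
        im,d=snap(n);P=cloud(n,d);H=cv2.cvtColor(im,cv2.COLOR_RGB2HSV);h,s,v=[H[...,i].astype(int) for i in range(3)]
        T=(P-o['ee_pos'])@Rt; near=np.linalg.norm(T-[0,0,-19],axis=-1)<100
        g=(h>50)&(h<75)&(s>150)&near; p=((h<12)|(h>168))&(s>35)&(s<140)&(v>80)&near
        for c,m in(('green',g),('pink',p)):
            t=T[m]
            if len(t)>3: print(n,c,len(t),'tool mean',t.mean(0).round(1),'min',np.percentile(t,3,0).round(),'max',np.percentile(t,97,0).round(),'world',P[m].mean(0).round(),'maxz',P[m][:,2].max().round())
            else: print(n,c,len(t))
gr()
E
python3 gr.py; python3 -c "
from h import *
im=np.load('/tmp/side.npz')['im'];p=camera_params('side');T=np.linalg.inv(p['extrinsics']);c=T[:3,:3]@get_obs()['ee_pos']+T[:3,3];K=np.array(p['camera_matrix']);u,v=(K@(c/c[2]))[:2].astype(int);print(u,v)
cv2.imwrite('pics/s5.png',cv2.resize(im[v-60:v+60,u-70:u+70,::-1],None,fx=5,fy=5,interpolation=cv2.INTER_CUBIC))"
```

```text
side green 104 tool mean [ 40.3  -9.5 -54.8] min [ 28. -23. -70.] max [ 52.  10. -39.] world [631.   6. 363.] maxz 370.0
side pink 90 tool mean [  7.1  -5.7 -31.8] min [ -22.  -25. -102.] max [29. 28. 19.] world [631.  -2. 323.] maxz 386.0
top green 141 tool mean [ 37.   -3.6 -55.8] min [ 19. -21. -68.] max [ 50.  14. -43.] world [635.   1. 362.] maxz 371.0
top pink 4 tool mean [  6.4  19.1 -48.8] min [-13.   7. -58.] max [ 15.  24. -32.] world [648. -24. 335.] maxz 346.0
304 156
```

View pics/s5.png

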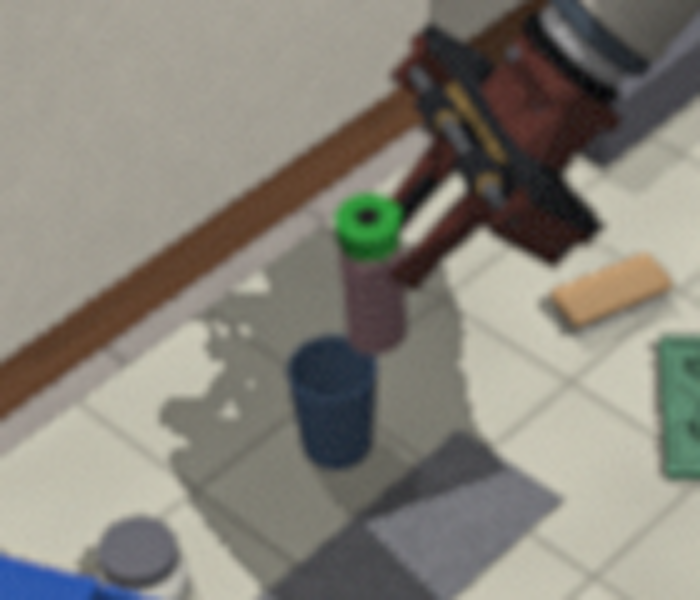

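The crop shows the roller hanging upright with its cap at (370,225), and the near fingertip ending at (405,280) on its right edge. That and the 35.9 mm width make me check where the fingers sit in the tool frame.

Run:
```python
from h import *
o=get_obs();Rt=Ro.from_rotvec(o['orientation']).as_matrix()
im,d=snap('side');P=cloud('side',d);H=cv2.cvtColor(im,cv2.COLOR_RGB2HSV)
T=(P-o['ee_pos'])@Rt
print(o['width'],o['grasp_force'],o['ft_force'])
u0,v0=304,156
for v in range(v0-24,v0+20,3):
    print(v,' '.join('(%d,%d,%d|%d,%d,%d)'%(*T[v,u],*H[v,u]) for u in range(u0-8,u0+30,4)))
```

```text
35.82644598783505 29.26169271886465 [ 0.05304917  0.07115155 -1.38665093]
132 (-975,1228,451|12,134,99) (-1010,1235,440|11,88,107) (-1042,1238,427|15,23,155) (-1073,1240,414|15,23,158) (-334,411,73|27,24,193) (7,29,-83|10,67,111) (4,19,-93|6,125,43) (-4,15,-101|20,34,91) (33,-37,-127|110,38,40) (28,-44,-136|20,110,95)
135 (-982,1214,466|12,81,113) (-1018,1223,456|13,23,157) (-1041,1216,439|16,21,155) (-311,394,88|41,34,181) (-328,392,78|23,28,182) (6,21,-77|0,99,54) (-4,19,-84|10,19,41) (-369,378,46|28,24,195) (33,-45,-122|7,59,56) (26,-51,-130|120,10,76)
138 (-982,1193,478|13,22,139) (-994,1175,456|21,22,152) (45,11,-53|62,158,153) (38,5,-62|63,175,131) (30,0,-70|61,158,142) (0,17,-69|139,97,21) (-351,365,62|28,25,175) (-355,351,48|22,31,147) (11,-32,-108|2,110,58) (11,-45,-119|0,46,50)
141 (-991,1183,494|16,22,148) (-286,379,124|45,41,150) (49,-1,-50|63,172,145) (41,-6,-58|60,88,49) (34,-12,-67|63,173,155) (-6,16,-61|17,23,102) (-340,342,66|24,27,189) (11,-28,-91|4,139,64) (2,-32,-99|6,119,45) (32,-74,-122|4,97,55)
144 (-269,367,140|27,21,119) (-285,365,131|27,24,116) (53,-14,-47|6
[... 1558 characters left out ...]
215,81|25,25,184) (-338,203,68|26,25,174)
165 (-159,167,128|106,97,63) (-177,169,123|108,101,63) (-187,162,112|157,34,68) (-21,-15,13|176,50,81) (-34,-16,7|174,57,72) (-293,216,117|23,26,120) (-304,210,107|28,25,122) (-312,201,95|30,24,119) (-319,190,82|27,25,190) (-336,189,74|27,24,190)
168 (-172,169,142|107,91,59) (-181,161,131|106,105,63) (-195,160,123|107,108,64) (-192,140,106|135,34,74) (-277,206,133|20,27,115) (-285,197,121|28,24,125) (-301,196,113|25,23,123) (-304,182,98|24,22,118) (-324,184,91|25,25,195) (-331,174,79|28,24,193)Traceback (most recent call last):
  File "<stdin>", line 8, in <module>
  File "<stdin>", line 8, in <genexpr>
ValueError: cannot convert float NaN to integer
```

The fingertips actually end about 40 mm short of the reported TCP along tool z. The finger points, the 35.9 mm chord and the earlier slip over the bucket lip all agree on this. I set the roller back down where it stood and regrasp deeper.

```bash
python3 -m creep '{"delta_pos":[[-0.01,0,0.01],[-0.02,0,0.02],[-0.025,0,0.025],[-0.025,0,0.025],[-0.025,0,0.025],[-0.025,0,0.025],[-0.022,0,0.022],[-0.012,0,0.012],[-0.006,0,0.006],[-0.003,0,0.003],[0,0,0],[0,0,0],[0,0,0]],"twist":[[0,0,0],[0,0,0],[0,0,0],[0,0,0],[0,0,0],[0,0,0],[0,0,0],[0,0,0],[0,0,0],[0,0,0],[0,0,0],[0,0,0],[0,0,0]]}' 0.2
python3 gr.py; python3 -c "
from h import *
to([642.4,11.8,45.9])
"
```

```text
t: 24.18
ee_pos: [641.2, 12.4, 44.2]
orientation: [-2.17, -1.384, -0.896]
ft_force: [0.3, -0.7, -1.6]
width: 33.7
grasp_force: 28.4
side green 74 tool mean [ 45.2  -8.9 -55.6] min [ 34. -23. -69.] max [ 55.  14. -40.] world [630.   9. 115.] maxz 125.0
side pink 19 tool mean [  5.1  -0.5 -17.5] min [ -25.  -18. -100.] max [23. 37. 16.] world [637.   5.  60.] maxz 124.0
top green 102 tool mean [ 43.6  -1.  -57.9] min [ 22. -18. -70.] max [ 58.  16. -43.] world [636.   4. 116.] maxz 128.0
top pink 0
t 24.28 tcp [641.7  12.3  44.7] q [-0.389  0.724  1.828  1.091  0.92  -0.797] tool-move [ 0.8  0.9 -1. ] dist 1.5
axes [[0.299, 0.641, 0.707], [0.907, -0.421, -0.001], [0.297, 0.641, -0.708]] F [-0.2 -0.9 -0.6] w 33.3 g 28.4
```

```bash
python3 -m creep '{"delta_pos":[[0,0,0],[0,0,0],[0,0,0],[0,0,0],[0,0,0],[0,0,0]],"twist":[[0,0,0],[0,0,0],[0,0,0],[0,0,0],[0,0,0],[0,0,0]]}' 0.8
python3 gr.py; python3 -c "
from h import *
o=get_obs();print(o['width'],o['ee_pos'],o['ft_force'])"
```

```text
t: 24.78
ee_pos: [642.3, 12.2, 45.6]
orientation: [-2.17, -1.385, -0.899]
ft_force: [-0.7, 0.6, -0.2]
width: 68.9
grasp_force: 0.0
side green 71 tool mean [ 37.5  -7.4 -58. ] min [ 26. -23. -71.] max [ 48.  13. -45.] world [629.   2. 113.] maxz 120.0
side pink 51 tool mean [-0.2 -4.8 -5.8] min [-30. -17. -70.] max [25. 41. 26.] world [636.  10.  50.] maxz 113.0
top green 100 tool mean [ 36.1   1.3 -62.7] min [ 20. -16. -77.] max [ 49.  20. -51.] world [636.  -5. 116.] maxz 126.0
top pink 0
70.23009157164066 [642.26877599  12.17625647  45.59137475] [ 0.13936209  0.69996849 -0.29968292]
```

```bash
python3 -m creep '{"delta_pos":[[-0.002,-0.0015,0.006],[0,0,0.008],[0,0,0.008],[0,0,0.008],[0,0,0.005],[0,0,0.002],[0,0,0],[0,0,0]],"twist":[[0,0,0],[0,0,0],[0,0,0],[0,0,0],[0,0,0],[0,0,0],[0,0,0],[0,0,0]]}' 0.8
python3 -m creep '{"delta_pos":[[0,0,0],[0,0,0],[0,0,0],[0,0,0],[0,0,0],[0,0,0],[0,0,0]],"twist":[[0,0,0],[0,0,0],[0,0,0],[0,0,0],[0,0,0],[0,0,0],[0,0,0]]}' 0.2
python3 gr.py
```

```text
t: 25.55
ee_pos: [651.2, 35.5, 17.8]
orientation: [-2.17, -1.385, -0.899]
ft_force: [-0.6, -0.3, 0.5]
width: 70.0
grasp_force: 0.0
t: 26.13
ee_pos: [651.5, 35.1, 18.1]
orientation: [-2.17, -1.385, -0.899]
ft_force: [-0.4, -0.7, 0.7]
width: 39.8
grasp_force: 29.9
side green 68 tool mean [ 39.8  -9.9 -95.2] min [  27.  -22. -108.] max [ 52.  11. -81.] world [626.   4. 114.] maxz 122.0
side pink 32 tool mean [  3.7  -1.7 -43.8] min [-34. -19. -68.] max [ 27.  69. -11.] world [638.  10.  52.] maxz 100.0
top green 99 tool mean [ 37.6  -0.6 -96.8] min [  23.  -19. -110.] max [ 52.  18. -84.] world [633.  -3. 113.] maxz 122.0
top pink 0
```

```bash
python3 -m creep '{"delta_pos":[[0.004,0,-0.004],[0.01,0,-0.01],[0.02,0,-0.02],[0.026,0,-0.026],[0.026,0,-0.026],[0.026,0,-0.026],[0.026,0,-0.026],[0.026,0,-0.026],[0.015,0,-0.015],[0,0,0],[0,0,0],[0,0,0],[0,0,0],[0,0,0],[0,0,0],[0,0,0],[0,0,0]],"twist":[[0,0,0],[0,0,0],[0,0,0],[0,0,0],[0,0,0],[0,0,0],[0,0,0],[0,0,0],[0,0,0],[0,-6.43,0],[0,-6.43,0],[0,-6.43,0],[0,-6.43,0],[0,-6.43,0],[0,-6.43,0],[0,-6.42,0],[0,0,0]]}' 0.2
python3 -c "
from h import *
to([518,-278,250])"
```

```text
t: 27.65
ee_pos: [652.2, 38.4, 271.7]
orientation: [2.642, 1.693, -0.004]
ft_force: [-0.6, 0.3, -1.3]
width: 39.7
grasp_force: 29.9
t 27.65 tcp [652.2  38.4 271.7] q [ 0.043  0.388  1.483 -0.004  1.27   0.475] tool-move [-343.5   10.2   23.1] dist 344.4
axes [[0.418, 0.909, -0.004], [0.909, -0.418, 0.001], [-0.0, -0.004, -1.0]] F [-0.6  0.3 -1.3] w 39.7 g 29.9
```

```bash
python3 -m creep '{"delta_pos":[[-0.025,0.001,0],[-0.0355,0.001,0],[-0.0405,0.001,0],[-0.0405,0.001,0],[-0.0405,0.001,0],[-0.0405,0.001,0],[-0.0405,0.001,0],[-0.0405,0.001,0],[-0.0395,0.001,0],[0,0,0],[0,0,0],[0,0,0],[0,0,0],[0,0,0],[0,0,0],[0,0,0],[0,0,0],[0,0,0],[0,0,0],[0,0,0]],"twist":[[0,0,0],[0,0,0],[0,0,0],[0,0,0],[0,0,0],[0,0,0],[0,0,0],[0,0,0],[0,0,0],[0,0,6.7],[0,0,6.7],[0,0,6.7],[0,0,6.7],[0,0,6.7],[0,0,6.7],[0,0,6.7],[0,0,6.7],[0,0,6.7],[0,0,6.7],[0,0,6.7]]}' 0.2
python3 -m creep '{"delta_pos":[[0,0,0],[0,0,0],[0,0,0],[0,0,0],[0,0,0],[0,0,0],[0,0,0],[0,0,0],[0,0,0],[0,0,0],[0,0,0],[0,0,0],[0,0,0],[0,0,0],[0,0,0]],"twist":[[0,0,6.7],[0,0,6.7],[0,0,6.7],[0,0,6.7],[0,0,6.7],[0,0,6.7],[0,-6.43,0],[0,-6.43,0],[0,-6.43,0],[0,-6.43,0],[0,-6.43,0],[0,-6.43,0],[0,-6.42,0],[0,0,0],[0,0,0]]}' 0.2
python3 -c "
from h import *
to([518,-278,100])"
```

```text
t: 29.32
ee_pos: [514.0, -279.5, 270.8]
orientation: [-3.13, 0.246, -0.001]
ft_force: [-0.0, -0.4, -0.0]
width: 39.6
grasp_force: 29.9
t: 30.57
ee_pos: [514.3, -280.1, 268.2]
orientation: [-2.403, 1.092, 0.999]
ft_force: [0.4, 0.4, -0.7]
width: 39.4
grasp_force: 29.9
t 30.57 tcp [ 514.3 -280.1  268.2] q [-0.617  0.738  1.135  0.187  2.035  1.824] tool-move [119.8  -4.1 118. ] dist 168.2
axes [[0.464, -0.531, -0.709], [-0.754, -0.657, -0.0], [-0.466, 0.534, -0.705]] F [ 0.4  0.4 -0.7] w 39.4 g 29.9
```

```bash
python3 -m creep '{"delta_pos":[[0.01,-0.001,0.01],[0.02,-0.001,0.02],[0.02,-0.001,0.02],[0.02,-0.001,0.02],[0.02,0,0.02],[0.02,0,0.02],[0.009,0,0.008],[0,0,0],[0,0,0]],"twist":[[0,0,0],[0,0,0],[0,0,0],[0,0,0],[0,0,0],[0,0,0],[0,0,0],[0,0,0],[0,0,0]]}' 0.2
cat > rl.py <<'E'
from h import *
o=get_obs();Rt=Ro.from_rotvec(o['orientation']).as_matrix();print('t',o['t'],'tcp',o['ee_pos'].round(1),'F',o['ft_force'].round(1))
C=o['ee_pos']+Rt@[.3,0,-57.6]; e=Rt@np.array([.707,0,-.707]); print('centre pred',C.round(1),'axis',e.round(3))
az=np.radians(-48.6);ex=np.array([np.cos(az),np.sin(az)]);ey=np.array([-ex[1],ex[0]]);N=np.array([545,-308.8])
for n in('side','top'):
    im,d=snap(n);P=cloud(n,d);H=cv2.cvtColor(im,cv2.COLOR_RGB2HSV);h,s,v=[H[...,i].astype(int) for i in range(3)]
    near=np.linalg.norm(P-C,axis=-1)<85
    g=(h>50)&(h<70)&(s>150)&near;p=((h<12)|(h>166))&(s>30)&(s<110)&near&(v>60)
    for c,m in(('cap',g),('pink',p)):
        q=P[m]
        if len(q)<4: print(n,c,len(q));continue
        l=(q[:,:2]-N); lx=l@ex;ly=l@ey
        print(n,c,len(q),'along %.1f..%.1f'%tuple(np.percentile(lx,[2,98])),'across %.1f..%.1f med %.1f'%(*np.percentile(ly,[2,98]),np.median(ly)),'z %.1f..%.1f'%tuple(np.percentile(q[:,2],[3,97])), 'slope across/along %.3f'%np.polyfit(lx,ly,1)[0])
    f=(h>66)&(h<95)&(s>70)&(P[...,2]>3)&(P[...,2]<45)&(abs(P[...,0]-545)<120)&(abs(P[...,1]+309)<120)
    q=P[f];l=q[:,:2]-N
    if len(q)>50: print(n,'tray',len(q),'along %.1f..%.1f'%tuple(np.percentile(l@ex,[1,99])),'across %.1f..%.1f'%tuple(np.percentile(l@ey,[1,99])))
E
python3 rl.py
```

```text
t: 31.32
ee_pos: [518.8, -277.5, 105.0]
orientation: [-2.408, 1.091, 0.994]
ft_force: [0.1, 0.2, 0.3]
width: 39.6
grasp_force: 29.9
t 31.3167 tcp [ 518.8 -277.5  105. ] F [0.1 0.2 0.3]
centre pred [ 545.7 -308.2  145.6] axis [ 0.659 -0.752  0.002]
side cap 4 along 39.0..42.8 across 0.5..11.6 med 6.0 z 167.5..169.5 slope across/along -2.098
side pink 302 along -56.7..30.1 across -33.3..33.0 med 1.6 z 137.4..190.8 slope across/along -0.072
side tray 632 along -75.8..64.6 across -48.6..51.3
top cap 7 along 41.1..43.7 across 2.0..15.4 med 8.9 z 166.0..170.4 slope across/along -1.354
top pink 23 along 21.0..34.9 across -3.0..34.0 med 10.3 z 156.5..184.2 slope across/along -1.170
```

```bash
cat > cyl.py <<'E'
from h import *
from scipy.optimize import least_squares
o=get_obs();Rt=Ro.from_rotvec(o['orientation']).as_matrix()
C=o['ee_pos']+Rt@[.3,0,-57.6];print('t %.2f'%o['t'],'pred',C.round(1),'F',o['ft_force'].round(1))
az=np.radians(-48.6);ex=np.array([np.cos(az),np.sin(az)]);ey=np.array([-ex[1],ex[0]]);N=np.array([545,-308.8])
print('pred along/across',((C[:2]-N)@ex).round(1),((C[:2]-N)@ey).round(1))
for n in('side','top'):
    im,d=snap(n);P=cloud(n,d);H=cv2.cvtColor(im,cv2.COLOR_RGB2HSV);h,s,v=[H[...,i].astype(int) for i in range(3)]
    D=P-C;a=D[...,:2]@ex;b=D[...,:2]@ey;c=D[...,2]
    m=((h<14)|(h>160))&(s>25)&(s<120)&(a>-62)&(a<-17)&(abs(b)<30)&(abs(c)<30)
    A,B,Z=a[m],b[m],c[m]
    if len(A)<15: print(n,len(A));continue
    f=lambda x:np.hypot(B-x[0]-x[2]*A,Z-x[1])-20
    r=least_squares(f,[0,0,0],loss='soft_l1',f_scale=2)
    print(n,len(A),'centre offset across %.1f up %.1f yaw %.3f'%tuple(r.x),'rms %.1f'%np.sqrt(np.mean(r.fun**2)),'end along %.1f'%np.percentile(A,3),'B',B.min().round(),B.max().round(),'Z',Z.min().round(),Z.max().round())
E
python3 cyl.py
```

```text
t 31.42 pred [ 546.4 -308.8  146.5] F [ 1.1 -0.  -0.9]
pred along/across 0.9 1.0
side 151 centre offset across 1.1 up 1.6 yaw 0.007 rms 5.6 end along -57.5 B -25.0 27.0 Z -18.0 25.0
top 0
```

```bash
python3 -m creep '{"delta_pos":[[0.008,0.001,0.008],[0.014,0,0.014],[0.014,0,0.014],[0.012,0,0.012],[0.008,0,0.008],[0.004,0,0.004],[0.001,0,0.001],[0,0,0],[0,0,0],[0,0,0]],"twist":[[0,0,0],[0,0,0],[0,0,0],[0,0,0],[0,0,0],[0,0,0],[0,0,0],[0,0,0],[0,0,0],[0,0,0]]}' 0.2
python3 cyl.py; python3 -c "
from h import *
to([518,-278,7.5])
im=np.load('/tmp/side.npz')['im'];cv2.imwrite('pics/s6.png',cv2.resize(im[130:230,330:440,::-1],None,fx=5,fy=5,interpolation=cv2.INTER_CUBIC))"
```

```text
t: 32.35
ee_pos: [518.3, -278.6, 18.1]
orientation: [-2.407, 1.092, 0.995]
ft_force: [-0.3, 0.1, -0.6]
width: 39.6
grasp_force: 29.9
t 32.35 pred [ 545.2 -309.3   58.7] F [-0.3  0.1 -0.6]
pred along/across 0.6 -0.2
side 125 centre offset across 2.3 up 0.5 yaw 0.139 rms 5.9 end along -58.1 B -27.0 25.0 Z -27.0 25.0
top 0
t 32.45 tcp [ 518.2 -278.5   18.1] q [-0.612  1.009  1.199  0.17   1.701  1.764] tool-move [ 7.1 -0.2  7.9] dist 10.6
axes [[0.467, -0.533, -0.706], [-0.752, -0.659, -0.0], [-0.465, 0.531, -0.708]] F [-0.   0.  -0.9] w 40.0 g 29.9
```

View pics/s6.png

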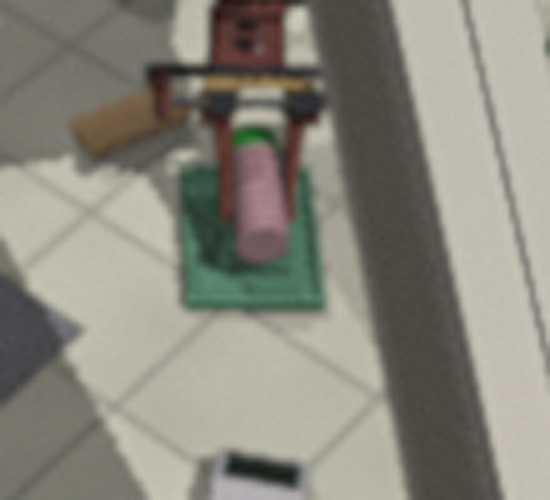

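The crop shows the roller level over the tray, its free end at (263,243) and the tray's mid-line near x≈250. Before touching, I check the sideways centring by ray casting the silhouettes.

```bash
cat > ray.py <<'E'
from h import *
def ray(n,u,v,z):
    p=camera_params(n);K=np.array(p['camera_matrix'],float);T=np.array(p['extrinsics'])
    P1=cv2.undistortPoints(np.array([[[u,v]]],float),K,np.array([p['k1'],0,0,0.]))[0,0]
    d=T[:3,:3]@[P1[0],P1[1],1];c=T[:3,3];return (c+d*(z-c[2])/d[2])[:2]
az=np.radians(-48.6);ex=np.array([np.cos(az),np.sin(az)]);ey=np.array([-ex[1],ex[0]]);N=np.array([545,-308.8])
def L(q): return np.array([(q-N)@ex,(q-N)@ey]).round(1)
if __name__=='__main__':
    im=np.load('/tmp/side.npz')['im'];H=cv2.cvtColor(im,cv2.COLOR_RGB2HSV);h,s,v=[H[...,i].astype(int) for i in range(3)]
    pk=((h<14)|(h>160))&(s>25)&(s<110)&(v>110);gn=(h>66)&(h<95)&(s>70)
    for r in range(160,193,3):
        c=np.where(pk[r,370:395])[0]+370
        g=np.where(gn[r,360:402])[0]+360
        out=[r]
        if len(c)>3: out+=['roller',c.min(),c.max(),L(ray('side',(c.min()+c.max())/2,r,58.7))]
        if len(g)>3: out+=['tray',g.min(),g.max(),L(ray('side',g.min()-.5,r,16)),L(ray('side',g.max()+.5,r,16))]
        print(*out)
E
python3 ray.py
```

```text
160 roller 378 384 [46.1 -4.1]
163 roller 378 384 [29.2 -2.8]
166 roller 378 385 [12.6 -3.6] tray 367 372 [53.3 50.4] [53.7 25.7]
169 roller 378 386 [-3.8 -4.3] tray 367 391 [36.3 51.2] [ 37.9 -50.9]
172 roller 378 387 [-20.  -5.] tray 367 391 [19.4 52.1] [ 21.  -49.3]
175 roller 378 387 [-36.1  -3.8] tray 367 392 [ 2.8 53. ] [  4.5 -51.9]
178 roller 379 386 [-51.9  -2.6] tray 367 392 [-13.6  53.8] [-11.9 -50.4]
181 tray 367 392 [-29.7  54.6] [-28.2 -48.9]
184 tray 368 393 [-45.7  51.5] [-44.1 -51.4]
187 tray 368 393 [-61.4  52.3] [-59.9 -49.9]
190 tray 368 393 [-77.   53.2] [-75.5 -48.4]
```

```bash
python3 -m creep '{"delta_pos":[[0,-0.0018,0],[0,-0.0017,0],[0.002,0,0.002],[0.0015,0,0.0015],[0,0,0],[0,0,0]],"twist":[[0,0,0],[0,0,0],[0,0,0],[0,0,0],[0,0,0],[0,0,0]]}' 0.2
sed -i 's/58\.7/float(__import__("sys").argv[1])/' ray.py
python3 -c "
from h import *
to([518,-278,7.5]); snap('side')"; python3 ray.py 53.5 | grep roller | cut -c1-45
```

```text
t: 32.95
ee_pos: [520.1, -275.8, 12.0]
orientation: [-2.406, 1.092, 0.998]
ft_force: [-0.8, 0.1, -0.8]
width: 39.7
grasp_force: 29.9
t 32.95 tcp [ 520.1 -275.8   12. ] q [-0.608  1.018  1.196  0.173  1.696  1.767] tool-move [3.4 3.1 3. ] dist 5.4
axes [[0.465, -0.532, -0.708], [-0.753, -0.659, 0.0], [-0.466, 0.532, -0.707]] F [-0.8  0.1 -0.8] w 39.7 g 29.9
163 roller 377 383 [34.3  0.3]
166 roller 377 384 [17.6 -0.5] tray 367 390 [
169 roller 377 384 [1.1 0.7] tray 367 391 [36
172 roller 377 385 [-15.2  -0.1] tray 367 391
175 roller 377 386 [-31.3  -0.8] tray 367 391
178 roller 378 385 [-47.2   0.4] tray 367 392
181 roller 378 384 [-62.9   3.5] tray 367 392
```

```bash
for i in 1; do python3 -m creep '{"delta_pos":[[0.0007,0,0.0007],[0.0007,0,0.0007],[0,0,0],[0,0,0]],"twist":[[0,0,0],[0,0,0],[0,0,0],[0,0,0]]}' 0.2; done
python3 -m creep '{"delta_pos":[[0.0007,0,0.0007],[0,0,0],[0,0,0]],"twist":[[0,0,0],[0,0,0],[0,0,0]]}' 0.2
python3 -c "
from h import *
print(get_obs()['ft_force'],get_obs()['moment'])"
```

```text
t: 33.33
ee_pos: [520.2, -276.0, 10.6]
orientation: [-2.406, 1.092, 0.997]
ft_force: [-1.9, -0.3, 3.7]
width: 39.6
grasp_force: 29.9
t: 33.58
ee_pos: [520.2, -276.1, 10.4]
orientation: [-2.406, 1.091, 0.997]
ft_force: [-2.9, -1.4, 6.3]
width: 39.8
grasp_force: 29.9
[-2.92605869 -1.44003727  6.30466548] [0.27857428 0.38159731 0.15819501]
```

```bash
python3 -m creep '{"delta_pos":[[-0.0004,0.0008,-0.0004],[0,0,0],[0,0,0]],"twist":[[0,0,0],[0,0,0],[0,0,0]]}' 0.2
python3 -c "
from h import *
print(get_obs()['moment'])"
```

```text
t: 33.83
ee_pos: [519.8, -276.5, 9.9]
orientation: [-2.406, 1.092, 0.996]
ft_force: [0.2, -0.6, 2.3]
width: 39.5
grasp_force: 29.9
[-0.11006013 -0.09823458  0.03804301]
```

```bash
python3 -m creep '{"delta_pos":[[0,0,0],[0,0,0],[0,0,0],[0,0,0]],"twist":[[0,0,0],[0,0,0],[0,0,0],[0,0,0]]}' 0.52
python3 -m creep '{"delta_pos":[[0,0,0],[0,0,0],[0,0,0],[0,0,0]],"twist":[[0,0,0],[0,0,0],[0,0,0],[0,0,0]]}' 0.62
python3 -m creep '{"delta_pos":[[0,0,-0.003],[0,0,-0.006],[0,0,-0.01],[0,0,-0.015],[0,0,-0.02],[0,0,-0.025],[0,0,-0.03],[0,0,-0.03],[0,0,-0.03],[0,0,-0.03],[-0.02,0,-0.03],[-0.02,0,-0.03],[0,0,0]],"twist":[[0,0,0],[0,0,0],[0,0,0],[0,0,0],[0,0,0],[0,0,0],[0,0,0],[0,0,0],[0,0,0],[0,0,0],[0,0,0],[0,0,0],[0,0,0]]}' 0.62
python3 - <<'E'
from h import *
from ray import L,ray
snap('side');
for n in('side','top'):
    im,d=snap(n);P=cloud(n,d);H=cv2.cvtColor(im,cv2.COLOR_RGB2HSV);h,s,v=[H[...,i].astype(int) for i in range(3)]
    near=(np.hypot(P[...,0]-545,P[...,1]+309)<85)&(P[...,2]>40)&(P[...,2]<85)
    q=P[near];l=np.array([L(x) for x in q[:,:2]])
    r=cv2.minAreaRect(l.astype(np.float32));print(n,len(q),'along',np.percentile(l[:,0],[1,99]).round(1),'across',np.percentile(l[:,1],[1,99]).round(1),'z',np.percentile(q[:,2],[50,97]).round(1),'slope',np.polyfit(l[:,0],l[:,1],1).round(3),'zslope',np.polyfit(l[:,0],q[:,2],1).round(3))
E
python3 ray.py 48|cut -c1-90; python3 tilt.py
python3 -c "
from h import *
ims=[np.load('/tmp/%s.npz'%n)['im'] for n in('side','top')]
a=cv2.resize(ims[0][120:330,180:440,::-1],(780,630))
b=cv2.resize(ims[1][130:260,180:450,::-1],(780,376))
c=cv2.resize(np.vstack([a,b]),(465,600),interpolation=cv2.INTER_AREA);cv2.imwrite('pics/end.png',c)"
```

```text
t: 34.17
ee_pos: [519.7, -276.2, 9.6]
orientation: [-2.406, 1.091, 0.997]
ft_force: [-0.3, 0.2, -0.4]
width: 45.8
grasp_force: 0.0
t: 34.5
ee_pos: [519.7, -276.4, 9.9]
orientation: [-2.406, 1.092, 0.997]
ft_force: [0.3, -0.5, 0.6]
width: 54.4
grasp_force: 0.0
t: 35.58
ee_pos: [624.2, -395.6, 230.0]
orientation: [-2.414, 1.094, 0.981]
ft_force: [-0.1, -0.0, 1.5]
width: 54.5
grasp_force: 0.0
side 233 along [-57.6  53. ] across [-17.3  18.3] z [64.6 72.7] slope [0.017 1.954] zslope [ 0.082 63.188]
160
163 roller 377 384 [39.8 -2.7]
166 roller 377 385 [23.  -3.5] tray 366 390 [53.2 54.5] [ 54.8 -48.3]
169 roller 377 385 [ 6.4 -2.3] tray 367 391 [36.3 51.2] [ 37.9 -50.9]
172 roller 377 385 [-10.  -1.] tray 367 391 [19.4 52.1] [ 21.  -49.3]
175 roller 378 386 [-26.1  -3.8] tray 367 392 [ 2.8 53. ] [  4.5 -51.9]
178 roller 378 386 [-42.1  -2.6] tray 367 392 [-13.6  53.8] [-11.9 -50.4]
181 tray 367 392 [-29.7  54.6] [-28.2 -48.9]
184 tray 367 393 [-45.7  55.5] [-44.1 -51.4]
187 tray 368 393 [-61.4  52.3] [-59.9 -49.9]
190 tray 368 393 [-77.   53.2] [-75.5 -48.4]
top floor n 162 tilt 0.669 [ 0.79 81.08] x -70.0 23.0
top panel n 915 tilt 0.689 z 33.0 169.0 y -90.0 89.0 xmin -186.0
side floor n 124 tilt 0.675 [ 0.8  83.25] x -69.0 21.0
side panel n 841 tilt 0.699 z 31.0 156.0 y -87.0 90.0 xmin -180.0Traceback (most recent call last):
  File "<stdin>", line 8, in <module>
cv2.error: OpenCV(4.12.0) /io/opencv/modules/imgproc/src/convhull.cpp:143: error: (-215:Assertion failed) total >= 0 && (depth == CV_32F || depth == CV_32S) in function 'convexHull'
```

View pics/end.png

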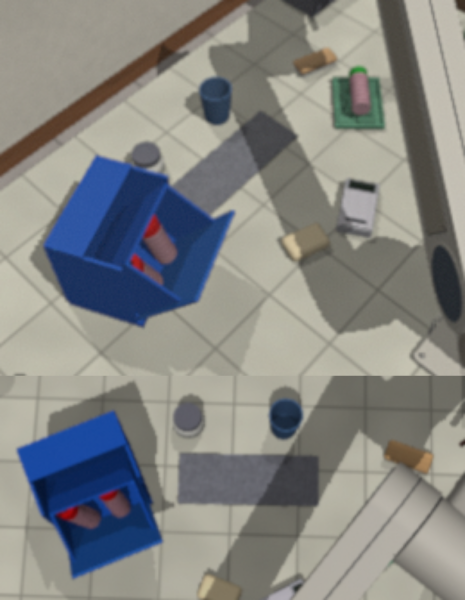

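The end picture shows both red rollers in the open bucket and the green one lying in the tray at (360,92). In the top view the arm hides the tray, so I swing it aside to check the centring.

```bash
python3 -m creep '{"delta_pos":[[-0.0168,-0.0282,0.0058],[-0.0168,-0.0282,0.0058],[-0.0168,-0.0282,0.0058],[-0.0168,-0.0282,0.0058],[-0.0168,-0.0282,0.0058],[-0.0168,-0.0282,0.0058],[-0.0168,-0.0282,0.0058],[-0.0168,-0.0282,0.0058],[-0.0168,-0.0282,0.0058],[0,0,0],[0,0,0]],"twist":[[0,0,0],[0,0,0],[0,0,0],[0,0,0],[0,0,0],[0,0,0],[0,0,0],[0,0,0],[0,0,0],[0,0,0],[0,0,0]]}' 0.62
python3 - <<'E'
from h import *
from ray import L,ray
for n in('side','top'):
    im,d=snap(n);P=cloud(n,d);H=cv2.cvtColor(im,cv2.COLOR_RGB2HSV);h,s,v=[H[...,i].astype(int) for i in range(3)]
    nr=(np.hypot(P[...,0]-545,P[...,1]+309)<95)&(P[...,2]<90)
    pk=nr&((((h<14)|(h>160))&(s>25))|((h>50)&(h<66)&(s>140)&(P[...,2]>40)))
    gn=nr&(h>60)&(h<95)&(s>70)&~pk
    for c,m,z in(('roller',pk,60),('tray',gn|pk,16)):
        m=m.astype(np.uint8);k,Lb,st,_=cv2.connectedComponentsWithStats(m)
        if k<2: print(n,c,'none');continue
        i=1+st[1:,4].argmax();vv,uu=np.where(Lb==i)
        l=np.array([L(ray(n,a,b,z)) for a,b in zip(uu,vv)])
        pc=np.percentile(l,[1,99],axis=0);print(n,c,len(l),'along',pc[:,0].round(1),'mid',pc[:,0].mean().round(1),'across',pc[:,1].round(1),'mid',pc[:,1].mean().round(1))
print(get_obs()['t'],get_obs()['ee_pos'].round(),get_obs()['ft_force'].round(1))
E
```

```text
t: 36.75
ee_pos: [717.9, -115.1, 290.5]
orientation: [-2.408, 1.088, 1.0]
ft_force: [0.5, 0.3, 0.3]
width: 54.4
grasp_force: 0.0
side roller 47 along [-79.2 -10.8] mid -45.0 across [ 1.3 20.5] mid 10.9
side tray 262 along [-76.8  59.4] mid -8.7 across [-7.6 52.8] mid 22.6
top roller 3 along [56.4 59.2] mid 57.8 across [1.3 6.1] mid 3.7
top tray 63 along [33.9 73.5] mid 53.7 across [-52.4 -18.1] mid -35.2
36.85 [ 717. -118.  290.] [ 0.2 -0.5  0. ]
```

```bash
python3 -m creep '{"delta_pos":[[-0.027,-0.0107,0.011],[-0.027,-0.0107,0.011],[-0.027,-0.0107,0.011],[-0.027,-0.0107,0.011],[-0.027,-0.0107,0.011],[-0.027,-0.0107,0.011],[-0.027,-0.0107,0.011],[-0.027,-0.0107,0.011],[0,0,0],[0,0,0]],"twist":[[0,0,0],[0,0,0],[0,0,0],[0,0,0],[0,0,0],[0,0,0],[0,0,0],[0,0,0],[0,0,0],[0,0,0]]}' 0.62
cat > fin.py <<'E'
from h import *
from ray import L,ray
for n in('side','top'):
    im,d=snap(n);P=cloud(n,d);H=cv2.cvtColor(im,cv2.COLOR_RGB2HSV);h,s,v=[H[...,i].astype(int) for i in range(3)]
    nr=(np.hypot(P[...,0]-545,P[...,1]+309)<95)&(P[...,2]<90)
    pk=nr&((((h<14)|(h>160))&(s>25))|((h>50)&(h<66)&(s>140)&(P[...,2]>40)))
    gn=nr&(h>60)&(h<95)&(s>70)&~pk
    for c,m,z in(('roller',pk,60),('tray',gn|pk,16)):
        m=m.astype(np.uint8);k,Lb,st,_=cv2.connectedComponentsWithStats(m)
        if k<2: print(n,c,'none');continue
        i=1+st[1:,4].argmax();vv,uu=np.where(Lb==i)
        l=np.array([L(ray(n,a,b,z)) for a,b in zip(uu,vv)])
        pc=np.percentile(l,[1,99],axis=0);print(n,c,len(l),'along',pc[:,0].round(1),'mid',pc[:,0].mean().round(1),'across',pc[:,1].round(1),'mid',pc[:,1].mean().round(1))
print(get_obs()['t'],get_obs()['ee_pos'].round(),get_obs()['ft_force'].round(1))
E
python3 fin.py
```

```text
t: 37.68
ee_pos: [640.4, 100.2, 382.2]
orientation: [-2.407, 1.092, 0.996]
ft_force: [0.0, -0.0, -0.5]
width: 54.3
grasp_force: 0.0
side roller 118 along [-79.1  27.7] mid -25.7 across [-7.6 20.5] mid 6.5
side tray 291 along [-76.8  59.9] mid -8.4 across [-21.4  52.7] mid 15.7
top roller 338 along [-56.   57.3] mid 0.7 across [-19.2  19.1] mid -0.0
top tray 1098 along [-71.9  72.4] mid 0.2 across [-51.5  52.1] mid 0.3
37.7833 [641.  99. 381.] [-0.3 -0.9  1.1]
```

```bash
python3 -c "
from workcell import close_job
print(close_job())"
```

```text
the job is handed in; nothing more can be done
None
```

The job is handed in at about 38 s: the bucket rests on its stop with both red rollers in it, and the green roller lies in the tray notches, within about 1 mm of centre in the top view. It touched down with about 6 N for a moment, eased to about 2 N before release.

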